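Clear a fold-down hook: move the calibration plate and fold the empty hook flat

TASK

The scanner's calibration plate hangs on one of the panel's two fold-down hooks, and that end of the panel has to be cleared for the next scan. Fold the other hook down fully onto its stop, hang the plate on it by its slot, behind the upturned tip, and then fold the emptied hook up flat until it snaps home in its catch. Feel your way gently: do not force the hooks on their stops or jam the plate, do not drop it, and leave everything else on the bench where it is.

Things in the scene. Friction and masses are not known exactly. Their poses are not given: they have to be found in the camera images.
- panel: free-standing white sheet-steel panel, 430 mm wide and 246 high, fixed to the bench; origin on the bench, under the middle of its front face; the front with the hooks looks along its -x, y runs along the panel, z up. Place and yaw differ each time. The hooks' pins lie 142 to 155 mm above the bench.
- hook_a: fold-down steel wall hook that holds the plate at the start, at either end of the panel. Origin on the panel's face, level with the hinge pin, mid-width; axes as the panel's (out = -x). Backplate 46 mm wide, 3 thick, from 21 below to 89 above the origin; hinge pin along y, 20 out from the panel's face. Arm: flat bar 14 wide, 8 thick, 80 long from the pin. 
- hook_b: the same kind of hook, folded and free at the start, 170 to 230 mm along the panel from hook_a. Origin on the panel's face, level with the hinge pin, mid-width; axes as the panel's (out = -x). Backplate 46 mm wide, 3 thick, from 21 below to 89 above the origin; hinge pin along y, 20 out from the panel's face. Its arm: flat bar 14 wide, 8 thick, 80 long from the pin.
- hook_a_arm (a joint): hinge of hook_a's arm, rad: 0 = folded, standing straight up in its catch (middle plane 20 mm out from the panel's face, 13 mm clear behind); 1.57 = fully down, level, pointing straight out, its upper face 4 mm above the pin. Stiff hinge: the empty arm stays wherever it is left outside the catch.
- hook_a_tip (a point): point on the middle line of hook_a's arm, 66 mm from the pin: a place to pinch its 14 mm width. The arm ends 14 mm farther; the last 8 mm carry a nib standing 6.5 mm proud, which points up when the arm is down, to the wall when folded. Pinched fingers may slip along or turn about the arm as it swings.
- hook_a_catch (a point): middle of hook_a's spring catch, 34 mm above the pin: two sprung steel balls in black bodies (27 to 41 mm above the pin, 14 to 23 mm to each side, reaching 34 out from the panel) hold the folded arm. It takes 5 to 10 N at the tip to pull the arm out past them; folding, it is drawn home over the last 0.05 rad.
- hook_a_stops: two rubber stops fixed to hook_a (same origin and axes): one under the arm when down, 26 mm out from the pin (a push on the tip presses it 2.5 to 3 times as hard), and a small buffer behind the folded arm, 54 mm above the pin. Press the arm on neither with over 40 N.
- hook_b_arm (a joint): hinge of hook_b's arm, rad: 0 = folded, standing straight up in its catch (middle plane 20 mm out from the panel's face, 13 mm clear behind); 1.57 = fully down, level, pointing straight out, its upper face 4 mm above the pin. Stiff hinge: the empty arm stays wherever it is left outside the catch.
- hook_b_tip (a point): point on the middle line of hook_b's arm, 66 mm from the pin: a place to pinch its 14 mm width. The arm ends 14 mm farther; the last 8 mm carry a nib standing 6.5 mm proud, which points up when the arm is down, to the wall when folded. Pinched fingers may slip along or turn about the arm as it swings.
- hook_b_catch (a point): middle of hook_b's spring catch, 34 mm above the pin: two sprung steel balls in black bodies (27 to 41 mm above the pin, 14 to 23 mm to each side, reaching 34 out from the panel) hold the folded arm. It takes 5 to 10 N at the tip to pull the arm out past them; folding, it is drawn home over the last 0.05 rad.
- hook_b_stops: two rubber stops fixed to hook_b (same origin and axes): one under the arm when down, 26 mm out from the pin (a push on the tip presses it 2.5 to 3 times as hard), and a small buffer behind the folded arm, 54 mm above the pin. Press the arm on neither with over 40 N.
- plate: scanner calibration plate, black with white dots: 110 mm wide (y), 130 high (z), 8 thick (x), 0.2 to 0.33 kg. Hangs parallel to the panel by a slot 26 wide, 22 high. Origin: middle of the slot's upper edge, mid-thickness; top edge 28 above it, bottom 102 below. Raise it 7 to 13 mm to pass the nib. On a hook it hangs with its origin 45 to 92 mm out from the panel (best 65 to 78).
- setting_ring: bystander: steel setting ring, 64 mm across and 18 high, lying on the bench under the panel between the hooks; origin at its underside
- gauge_box: bystander: closed wooden gauge-block box, 105 x 70 x 35 mm, on the bench in front of the panel; origin at its underside
- caliper: bystander: digital caliper, 190 mm long and 17 high, lying on the bench in front of the panel; origin at its underside
- target_jar: bystander: small round jar, 48 mm across and 45 high, on the bench in front of the panel; origin at its underside
- stylus_stand: bystander: small turned steel stand, 44 mm across and 50 high; origin at its underside
- joystick: bystander: black joystick box, 160 x 130 mm, 102 high with its stick; origin at its underside
There are look-alikes about, which are no part of the job. There is more than one size of the plate; the one meant has the size given above.

How it is judged:
On the way, in this order (a step that is already met when the one before it is completed fails the run):
1. the free hook is folded down onto its stop (value of joint hook_b_arm above 1.53 rad), for 0.2 s.
2. the plate hangs on that hook by its slot, let go (x of plate in the frame of hook_b between -0.092 and -0.045 m and y of plate in the frame of hook_b between -0.01 and 0.01 m and z of plate in the frame of hook_b between -0.001 and 0.009 m and angle between plate's own z axis and vertical below 0.2 rad and contact force between the fingers and plate below 0.05 N and linear speed of plate below 0.03 m/s and contact force between plate and hook_b_arm above 0.8 N), for 0.3 s.
3. the emptied hook is folded flat in its catch (value of joint hook_a_arm below 0.03 rad), for 0.3 s.
At the end, for the whole second after the job is handed in: the plate hangs still and upright by its slot on the hook that was free, let go, its origin 45 to 92 mm out from the panel and within 10 mm of the hook's middle; that hook's arm is down on its stop (above 1.53 rad) and the emptied hook's arm is folded home in its catch (below 0.03 rad) (all of step 2 and value of joint hook_b_arm above 1.53 rad and value of joint hook_a_arm below 0.03 rad); the robot touches nothing.
It fails at once if a hook arm is forced on its stops (contact force between hook_a_arm and hook_a_stops above 40 N or contact force between hook_b_arm and hook_b_stops above 40 N).
It fails at once if the plate is jammed against a hook (contact force between plate and hook_a above 20 N or contact force between plate and hook_b above 20 N).
It fails at once if the plate is dropped (height (world z) of plate below 0.115 m).
It fails at once if something else on the bench is disturbed (distance of any of setting_ring, gauge_box, caliper, target_jar, stylus_stand, joystick from where it was at the start of the episode above 0.02 m).
It also fails if it takes over 72 s, if anything falls off the work surface, if the arm or the gripper's body presses on something with over 40 N, if the wrist force passes 120 N, or if a joint passes its speed limit or range.

ROBOT

A 6-joint arm with a two-finger parallel gripper is mounted at the origin on the work surface. World frame = base frame: x ahead of the robot, y to its left, z up, the work surface at z = 0. Lengths are in m, angles in rad, forces in N, time in s.
With the tool pointing down it reaches from about 0.25 to 0.775 m from the base axis. Payload 4 kg.
Tool frame: the origin (TCP) lies on the centre line of the jaws, within the pads' length; the fingertips stand 14 mm ahead of it and the grasp point (between the pads) lies 5 mm behind it (robot.tcp_to_tips is the distance from the TCP to the fingertips, in m); z points along the fingers, y is the line along which they close (so a half turn about z gives the same grasp; the last joint's range is limited). The gripper opens to 94 mm and grips with 3 to 60 N. Pads are 16 mm wide; open, the fingers measure 119 mm over their backs; the gripper's body (75 mm by 177 mm) begins 78 mm behind the grasp point.
Start: joints at [-1.436, 0.087, 1.371, -0, 1.684, -0.103], TCP at [0.13, -0.535, 0.187] pointing down, gripper open.
Joint ranges: [-3.1, 3.1], [-0.76, 2.03], [0.27, 2.55], [-1.08, 4.22], [0.17, 2.65], [-2.57, 2.57]. Speed limits (rad/s): [2.79, 2.79, 3.14, 3.14, 3.14, 3.14].

INTERFACE

Orientations are given as [roll, pitch, yaw] about the fixed x, y, z axes, in that order (R = Rz(yaw) Ry(pitch) Rx(roll)).
In Python, from bench import robot gives the robot as it stands.
- The arm moves only by the tool carry_out, never from a script. Its argument "increments" is a list of rows, each a list of 3 entries, a list of its own where there are three numbers: the closure in counts, from 0 (fully open) to 255 (shut), then the shift along the tool's x, y, z in mm, then the turn about the tool's z in degrees. In form: [[fingers, [dx, dy, dz], twist], ...]. A call has 1 to 8 rows; each row shifts and turns the commanded pose from where the row before left it, along the tool's axes as they then stand; what a row does not reach is not made up. A row lasts 1/10 s, in which the tool goes at most 50 mm and 8.59 degrees, less where a joint would pass 70% of its speed; a pose out of reach is approached as far as the arm can. A call with a gripper value outside its range is refused whole. The fingers move at their own pace and stop on an object; the grip force is fixed at half the most. Time passes only in rows, so rows that do not move let the fingers close. It gives the time, the measured TCP pose, the force, the opening and the grip force at its end, in the units of the state.
- robot.get_obs(): the state, without advancing time (a new reading comes with each control period).
- robot.snapshot(name): name is "scene" or "top" or "wrist"; returns the picture (480x640x3 uint8, blue, green, red); there is no depth.
- robot.get_calibration(name): a dict with "vfov" (degrees; the focal length in pixels is half the picture's height over the tangent of half this angle, whatever the lens; pixels are square), "cx", "cy" (the principal point, pixels), "T" (4x4, takes a point from camera to world coordinates). Camera axes: x right, y down, z forward; pixel columns grow to the right and rows downward; lengths in m; the calibration is good to about 2 mm. A picture is of the moment at which its call begins: read the wrist's pose just before it. get_calibration takes no time and is no camera call; for the wrist camera it gives the pose at the moment of the call.
- robot.close_job(): hands the job in; it is judged then, once.
The state is a dict: "time": time; "joint_positions": joint angles; "qvel": joint speeds; "joint_torque": joint torques, N m; "tool_pos": TCP position; "ee_rot": TCP orientation; "wrist_force": force on the tool from outside, world axes, zero at the start; "wrist_torque": the same for the moment, N m; "width": finger opening in m; "finger_force": force on a finger pad.
Only numpy, scipy, OpenCV 4.12 (cv2) and the standard library are available. Lean on these libraries where they do the work, as an engineer would, in place of code of your own. Each camera call takes 0.05 s, during which the arm holds its last target. There are 200 camera calls.

## Working session

There is one attempt and no reset: what is moved stays moved. The work goes in short steps, Python scripts to look and compute and a tool call to move; the robot and the scene stay as the last step left them, time stands still between calls to the robot, and variables do not carry over. Pictures are saved under pics/ and viewed, at most 10 in all, crops included, and the job is handed in when it is done.

Besides the shell and the picture viewer there is one more tool, called after "Call:" as name([rows], argument=value, ...), one row to a line, values as JSON. carry_out: Moves the arm, as the interface text tells. Its arguments: {"type":"object","properties":{"increments":{"type":"array","items":{"type":"array"}}},"required":["increments"]}

```bash
mkdir -p pics; ls
python3 - <<'E'
from bench import robot
import cv2, numpy as np
np.set_printoptions(precision=4,suppress=True)
for n in("scene","top","wrist"):
    c=robot.get_calibration(n);print(n,c["vfov"],c["cx"],c["cy"]);print(np.array(c["T"]))
    cv2.imwrite(f"pics/{n}0.png",robot.snapshot(n))
print(robot.get_obs())
E
```

```text
pics
scene 52.440267490652644 312.08272127523725 248.37513509876956
[[ 0.394   0.6853 -0.6125  1.167 ]
 [ 0.9189 -0.3066  0.2482 -0.3453]
 [-0.0177 -0.6606 -0.7505  0.8961]
 [ 0.      0.      0.      1.    ]]
top 47.83596578765385 317.85351912766333 244.89212986971975
[[-0.0133 -0.9975  0.0692  0.4423]
 [-0.9996  0.0115 -0.0262 -0.0596]
 [ 0.0253 -0.0695 -0.9973  1.4066]
 [ 0.      0.      0.      1.    ]]
wrist 70.76121945133325 319.42146398297274 234.0819892713338
[[ 0.2352 -0.9336 -0.2702  0.2062]
 [-0.9719 -0.2265 -0.0634 -0.5154]
 [-0.002   0.2775 -0.9607  0.3843]
 [ 0.      0.      0.      1.    ]]
{'time': 0.15, 'joint_positions': array([-1.4361,  0.0878,  1.3718, -0.    ,  1.6836, -0.1031]), 'qvel': array([ 0.0009,  0.0002, -0.0039, -0.001 ,  0.0001, -0.0003]), 'joint_torque': array([  0.001 , -34.0643, -30.2793,   0.0718,   0.0306,  -0.0001]), 'tool_pos': array([ 0.1295, -0.5341,  0.1862]), 'ee_rot': array([-3.1399, -0.0002,  0.2378]), 'wrist_force': array([ 0.7476,  0.2439, -0.2073]), 'wrist_torque': array([0.0022, 0.0131, 0.0151]), 'finger_force': 0.0, 'width': 0.09402843247457986}
```

View pics/scene0.png

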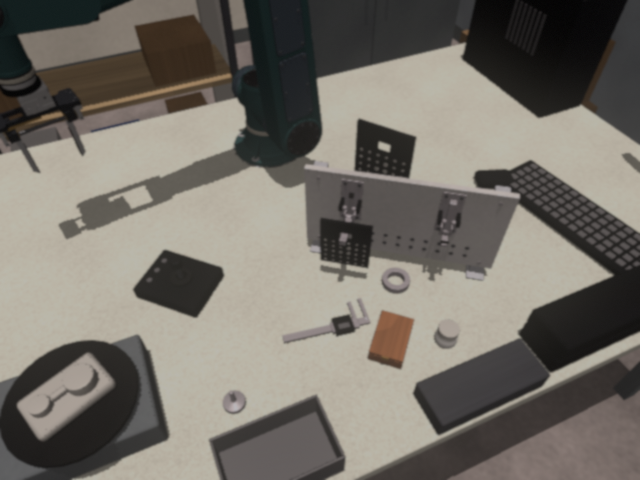

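View pics/top0.png

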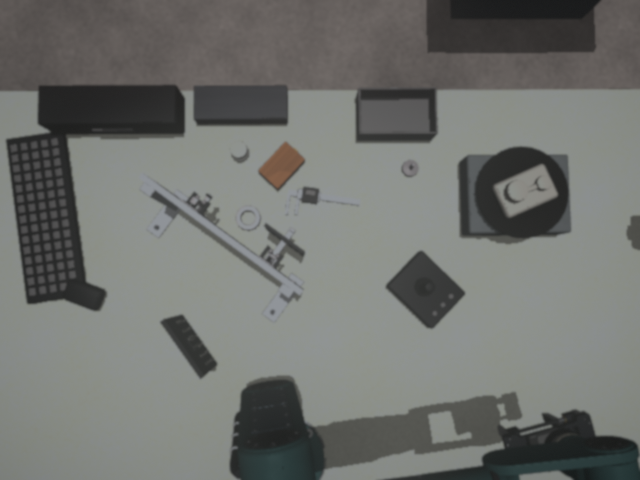

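The scene view shows the plate on the left hook at (345,243) and the free hook at (448,215). The top view shows the panel running from (147,185) to (300,290), with its front facing up and to the right. Next I'll enlarge both.

Run:
```python
import cv2, numpy as np
s=cv2.imread("pics/scene0.png")[150:300,290:530]; t=cv2.imread("pics/top0.png")[165:315,130:330]
s=cv2.resize(s,(480,300),interpolation=cv2.INTER_CUBIC);t=cv2.resize(t,None,fx=4,fy=4,interpolation=cv2.INTER_CUBIC)
cv2.imwrite("pics/t1.png",cv2.convertScaleAbs(t,alpha=1.4))
s=cv2.imread("pics/scene0.png")[155:295,295:525]
cv2.imwrite("pics/s1.png",cv2.convertScaleAbs(cv2.resize(s,None,fx=3.47,fy=3.47,interpolation=cv2.INTER_CUBIC),alpha=1.4))
```

```text
(no output)
```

View pics/t1.png

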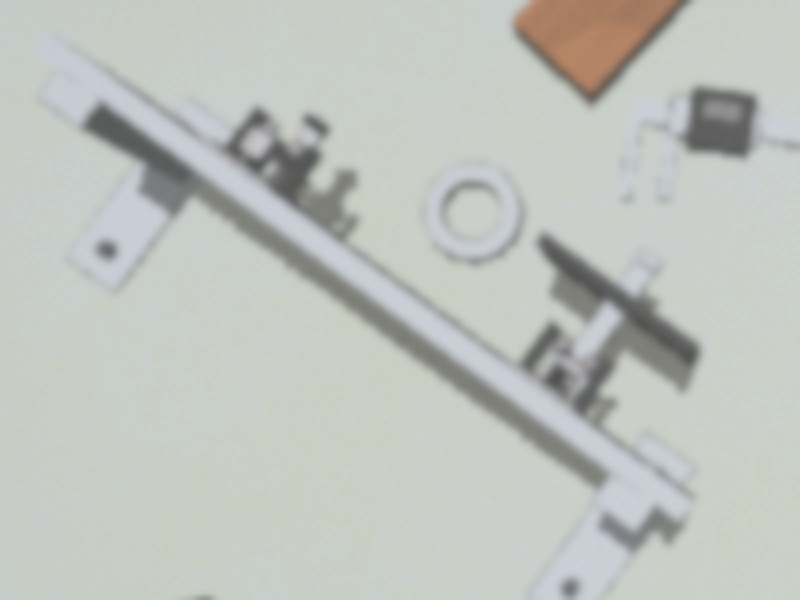

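View pics/s1.png

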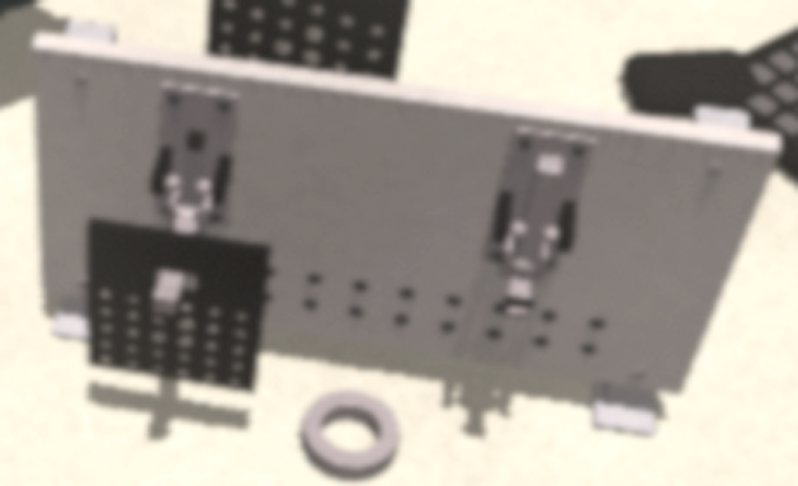

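Both views agree. Hook_b's folded arm end is at t1 (262,140) and s1 (550,162). Hook_a's nib is at t1 (650,260) and s1 (170,285). The panel's front top corners are near t1 (50,35) and (695,490). I'll triangulate these.

```bash
cat > h.py <<'E'
from bench import robot
import numpy as np, cv2
np.set_printoptions(precision=4,suppress=True)
def ray(c,u,v):
    f=240/np.tan(np.radians(c["vfov"]/2));T=np.array(c["T"])
    d=T[:3,:3]@np.array([(u-c["cx"])/f,(v-c["cy"])/f,1]);return T[:3,3],d/np.linalg.norm(d)
def onz(c,u,v,z):
    o,d=ray(c,u,v);return o+d*(z-o[2])/d[2]
def tri(*rs):
    A=sum(np.eye(3)-np.outer(d,d) for o,d in rs);b=sum((np.eye(3)-np.outer(d,d))@o for o,d in rs)
    p=np.linalg.solve(A,b);return p,[np.linalg.norm(np.cross(p-o,d)) for o,d in rs]
def proj(c,p):
    f=240/np.tan(np.radians(c["vfov"]/2));T=np.array(c["T"]);q=T[:3,:3].T@(np.array(p)-T[:3,3])
    return q[0]/q[2]*f+c["cx"],q[1]/q[2]*f+c["cy"]
E
python3 - <<'E'
from h import *
S=robot.get_calibration("scene");T=robot.get_calibration("top")
t=lambda u,v:(130+u/4,165+v/4); s=lambda u,v:(295+u/3.47,155+v/3.47)
for n,a,b in [("b top",(262,140),(550,162)),("a nib",(650,260),(170,285))]:
    print(n,tri(ray(T,*t(*a)),ray(S,*s(*b))))
L=onz(T,*t(50,35),.246);R=onz(T,*t(695,490),.246);print(L,R,np.linalg.norm(L-R))
L2=onz(S,*s(33,48),.246);R2=onz(S,*s(778,150),.246);print(L2,R2,np.linalg.norm(L2-R2))
for a,b in((L,R),(R2,L2)):
    d=b-a;print(np.degrees(np.arctan2(d[1],d[0])))
for p in((90,220),(270,245),(252,390),(90,362)): print(p)
E
```

```text
b top (array([0.6255, 0.1758, 0.2315]), [np.float64(0.001212993865809429), np.float64(0.0012129938658094425)])
a nib (array([ 0.5647, -0.0323,  0.1608]), [np.float64(0.0020530002736222014), np.float64(0.0020530002736222686)])
[0.6806 0.2855 0.246 ] [ 0.4319 -0.0587  0.246 ] 0.42466483125142557
[ 0.4278 -0.058   0.246 ] [0.6813 0.2862 0.246 ] 0.42745263186449695
-125.86265074057889
-126.37827877188448
(90, 220)
(270, 245)
(252, 390)
(90, 362)
```

```bash
cat >> h.py <<'E'
n=np.array([.8070,-.5906]);p=np.array([.5906,.8070])
PZ_B=.1515;PZ_A=.150;FACE=.3808;PB=.5109;PA=.3071
def W(out,al,z):  # out from the panel face, along p (world scale), z
    return np.r_[n*(FACE+out)+p*al,z]
def plan(tgt,yaw=None,N=None,g=146):
    o=robot.get_obs();pos=o["tool_pos"];y0=o["ee_rot"][2]
    yaw=y0 if yaw is None else yaw;dy=(yaw-y0+np.pi)%(2*np.pi)-np.pi
    d=np.array(tgt)-pos
    N=N or int(max(1,np.ceil(np.linalg.norm(d)/.045),np.ceil(abs(np.degrees(dy))/8)))
    R=lambda a:np.array([[np.cos(a),np.sin(a),0],[np.sin(a),-np.cos(a),0],[0,0,-1]])
    rows=[[g,[round(float(q),1) for q in R(y0+dy*i/N).T@d/N*1000],round(float(-np.degrees(dy)/N),2)] for i in range(N)]
    print("now out %.1f al %.1f z %.1f yaw %.3f t %.1f"%(1e3*(n@pos[:2]-FACE),1e3*(p@pos[:2]),1e3*pos[2],y0,o["time"]));print(rows)
E
python3 - <<'E'
from h import *
a=robot.get_obs()["tool_pos"]
plan(W(.020,PB,.36),2.51,20)
E
```

```text
now out 39.1 al -354.5 z 186.2 yaw 0.238 t 0.1
[[146, [32.4, -28.6, -8.7], -6.51], [146, [35.5, -24.8, -8.7], -6.51], [146, [38.1, -20.6, -8.7], -6.51], [146, [40.2, -16.2, -8.7], -6.51], [146, [41.7, -11.5, -8.7], -6.51], [146, [42.8, -6.7, -8.7], -6.51], [146, [43.2, -1.8, -8.7], -6.51], [146, [43.2, 3.1, -8.7], -6.51], [146, [42.5, 8.0, -8.7], -6.51], [146, [41.4, 12.8, -8.7], -6.51], [146, [39.6, 17.4, -8.7], -6.51], [146, [37.4, 21.7, -8.7], -6.51], [146, [34.7, 25.8, -8.7], -6.51], [146, [31.6, 29.6, -8.7], -6.51], [146, [28.0, 33.0, -8.7], -6.51], [146, [24.1, 36.0, -8.7], -6.51], [146, [19.8, 38.5, -8.7], -6.51], [146, [15.4, 40.5, -8.7], -6.51], [146, [10.7, 41.9, -8.7], -6.51], [146, [5.8, 42.9, -8.7], -6.51]]
```

Call:
carry_out([
  [146,[32,-29,-20],-6.5],
  [146,[35,-25,-20],-6.5],
  [146,[38,-21,-20],-6.5],
  [146,[40,-16,-20],-6.5],
  [146,[42,-11.5,-20],-6.5],
  [146,[43,-7,-20],-6.5],
  [146,[43,-2,-20],-6.5],
  [146,[43,3,-15],-6.5],
])

```text
time: 0.95
tool_pos: [0.327, -0.2484, 0.3433]
ee_rot: [3.14, 0.001, 1.15]
wrist_force: [0.2, 0.4, -0.8]
width: 0.0401
finger_force: 0.0
```

Call:
carry_out([
  [146,[42.5,8,-8],-6.5],
  [146,[41,13,-8],-6.5],
  [146,[39.5,17.5,0],-6.5],
  [146,[37.5,21.5,0],-6.5],
  [146,[34.5,26,0],-6.5],
  [146,[31.5,29.5,0],-6.5],
  [146,[28,33,0],-6.5],
  [146,[24,36,0],-6.5],
])

```text
time: 1.75
tool_pos: [0.5259, 0.0344, 0.3577]
ee_rot: [-3.141, 0.0, 2.058]
wrist_force: [0.8, -1.0, 0.9]
width: 0.0403
finger_force: 0.0
```

Run:
```python
from h import *
plan(W(.020,PB,.33),2.51)
```

```text
now out 23.3 al 338.3 z 357.7 yaw 2.058 t 1.8
[[146, [19.6, 38.5, 6.9], -6.48], [146, [15.1, 40.4, 6.9], -6.48], [146, [10.5, 41.9, 6.9], -6.48], [146, [5.7, 42.8, 6.9], -6.48]]
```

Call:
carry_out([
  [146,[19.5,38.5,7],-6.5],
  [146,[15,40.5,7],-6.5],
  [146,[10.5,42,7],-6.5],
  [146,[5.5,43,7],-6.5],
  [146,[0,0,0],0],
  [146,[0,0,0],0],
])

```text
time: 2.35
tool_pos: [0.6257, 0.174, 0.3277]
ee_rot: [-3.138, -0.002, 2.507]
wrist_force: [-0.5, 0.6, 0.9]
width: 0.0402
finger_force: 0.0
```

Run:
```python
from h import *
c=robot.get_calibration("wrist");im=robot.snapshot("wrist");cv2.imwrite("pics/w1.png",im)
plan(W(.020,PB,.2165),2.51)
for q in [W(.02,PB,PZ_B+.08),W(.02,PB,PZ_B+.041),W(0,PB,.246),W(.096,PA,PZ_A+.01),W(.046,PB,PZ_B-.01)]: print(proj(c,q))
```

```text
now out 21.7 al 509.1 z 329.6 yaw 2.506 t 2.4
[[146, [0.6, 0.6, 37.7], -0.08], [146, [0.6, 0.6, 37.7], -0.08], [146, [0.6, 0.6, 37.7], -0.08]]
(np.float64(322.33375785791463), np.float64(230.40006703534152))
(np.float64(322.1703504900022), np.float64(220.27175308811312))
(np.float64(322.3909801207956), np.float64(212.11730737918046))
(np.float64(148.17826248368587), np.float64(277.21418377359237))
(np.float64(322.0242910742857), np.float64(231.5552418146668))
```

View pics/w1.png

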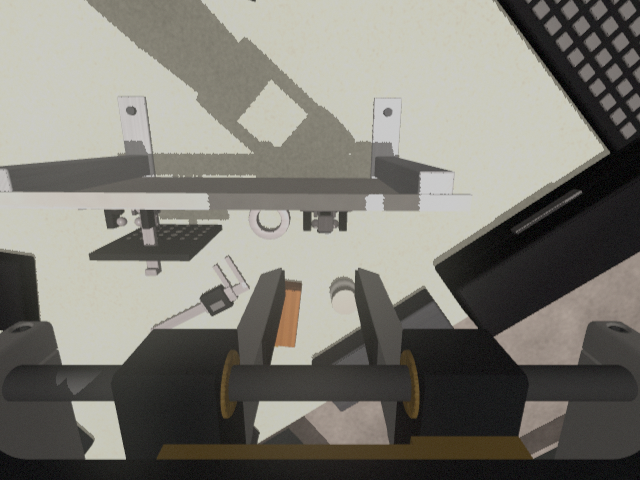

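The wrist view shows hook_b centred near (325,222), between the open fingers in column. The panel's front edge is at row 210 and level, so the yaw is good. Hook_b sits about 2 mm farther along the panel than I estimated.

Call:
carry_out([
  [146,[2,1.5,38],0],
  [146,[1,1.5,38],0],
  [146,[0,1,30],0],
  [146,[0,0,7],0],
  [200,[0,0,0],0],
  [225,[0,0,0],0],
  [240,[0,0,0],0],
  [240,[0,0,0],0],
])

```text
time: 3.2
tool_pos: [0.6265, 0.1785, 0.2195]
ee_rot: [3.139, 0.003, 2.506]
wrist_force: [0.0, 0.6, 0.4]
width: 0.0117
finger_force: 0.0
```

Run:
```python
from h import *
plan(W(.020,PB+.002,.2165),2.51)
o=robot.get_obs();print(o["width"],o["finger_force"],o["wrist_force"],o["wrist_torque"])
```

```text
now out 19.4 al 514.0 z 219.5 yaw 2.506 t 3.2
[[146, [-0.6, -1.1, 3.0], -0.2]]
0.011665651946515846 0.0 [0.0085 0.5662 0.3941] [-0.0421 -0.1179 -0.0327]
```

Run:
```python
from h import *
c=robot.get_calibration("wrist");im=robot.snapshot("wrist")
im=cv2.resize(im[140:340,180:460],None,fx=2.8,fy=2.8,interpolation=cv2.INTER_CUBIC);cv2.imwrite("pics/w2.png",cv2.convertScaleAbs(im,alpha=1.5))
o=robot.get_obs();print(o["width"],o["finger_force"],o["wrist_force"])
```

```text
0.007962030931234104 0.0 [ 0.1348  0.0551 -0.1879]
```

View pics/w2.png

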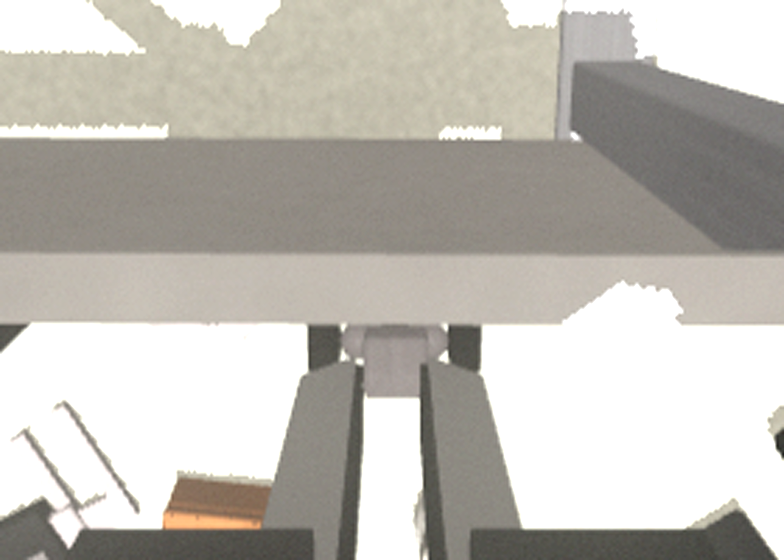

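The fingers closed in front of the arm. Its outer edge shows at crop (393,395), and the finger tips' edge nearest the wall is at row 365. Sideways they are aligned. I'll convert these to an out-distance.

Run:
```python
from h import *
c=robot.get_calibration("wrist")
f=lambda q:np.array([1e3*(n@q[:2]-FACE),1e3*(p@q[:2]),1e3*q[2]])
px=lambda u,v:(180+u/2.8,140+v/2.8)
print("arm outer edge",f(onz(c,*px(393,395),.2315)),"arm wall edge row330",f(onz(c,*px(393,332),.2315)))
print("finger tip wall edge",f(onz(c,*px(393,365),robot.get_obs()["tool_pos"][2]-.014)))
print("panel front edge",f(onz(c,*px(393,323),.246)),"far",f(onz(c,*px(393,253),.246)))
print(f(robot.get_obs()["tool_pos"]))
```

```text
arm outer edge [ 19.3606 513.2209 231.5   ] arm wall edge row330 [  5.1126 513.2604 231.5   ]
finger tip wall edge [ 23.4238 513.3217 204.8733]
panel front edge [ -2.0895 513.2193 246.    ] far [-16.0108 513.2578 246.    ]
[ 19.2237 513.9669 218.8733]
```

Run:
```python
from h import *
print(robot.tcp_to_tips, [a for a in dir(robot) if a[0]!='_'])
c=robot.get_calibration("wrist");im=robot.snapshot("wrist");o=robot.get_obs();print(o["width"],o["tool_pos"]); print(np.array(c["T"])[:3,3])
g=cv2.cvtColor(im,cv2.COLOR_BGR2GRAY)
for v in (272,280,300): print(v,g[v,270:370].tolist()[::2])
for z in (.205,.23,.25): print(proj(c,np.r_[o["tool_pos"][:2]-n*.008,z]),proj(c,np.r_[o["tool_pos"][:2]+p*.004,z]))
im=cv2.resize(im[140:340,180:460],None,fx=2.8,fy=2.8,interpolation=cv2.INTER_CUBIC);cv2.imwrite("pics/w3.png",cv2.convertScaleAbs(im,alpha=1.5))
```

```text
0.014 ['IKError', 'close_job', 'get_calibration', 'get_obs', 'snapshot', 'tcp_to_tips']
0.006572347459890944 [0.6261 0.1785 0.2183]
[0.5588 0.2263 0.417 ]
272 [203, 203, 203, 203, 202, 203, 203, 202, 201, 202, 96, 55, 75, 82, 92, 90, 90, 90, 92, 89, 56, 61, 103, 103, 102, 106, 107, 105, 100, 56, 87, 89, 89, 89, 92, 90, 91, 72, 63, 58, 54, 203, 203, 203, 198, 201, 203, 204, 204, 203]
280 [203, 203, 203, 203, 203, 202, 203, 202, 201, 199, 92, 94, 92, 90, 91, 91, 91, 89, 90, 90, 56, 59, 106, 105, 101, 105, 105, 105, 100, 55, 76, 92, 92, 91, 90, 91, 90, 91, 92, 91, 142, 203, 203, 204, 203, 203, 202, 203, 204, 203]
300 [203, 203, 201, 202, 202, 204, 203, 154, 92, 91, 93, 91, 90, 93, 91, 92, 91, 92, 89, 60, 58, 90, 203, 202, 200, 203, 202, 203, 197, 54, 53, 91, 89, 91, 90, 91, 92, 91, 92, 91, 92, 90, 100, 203, 203, 203, 203, 201, 199, 201]
(np.float64(321.1365066601439), np.float64(253.08173729244595)) (np.float64(327.1279867413894), np.float64(264.3322219472137))
(np.float64(321.4073512248213), np.float64(267.1024483642484)) (np.float64(328.1060149315589), np.float64(279.5321077513685))
(np.float64(321.6757265916661), np.float64(280.99533737902914)) (np.float64(329.0728564775721), np.float64(294.5581379188292))
```

View pics/w3.png

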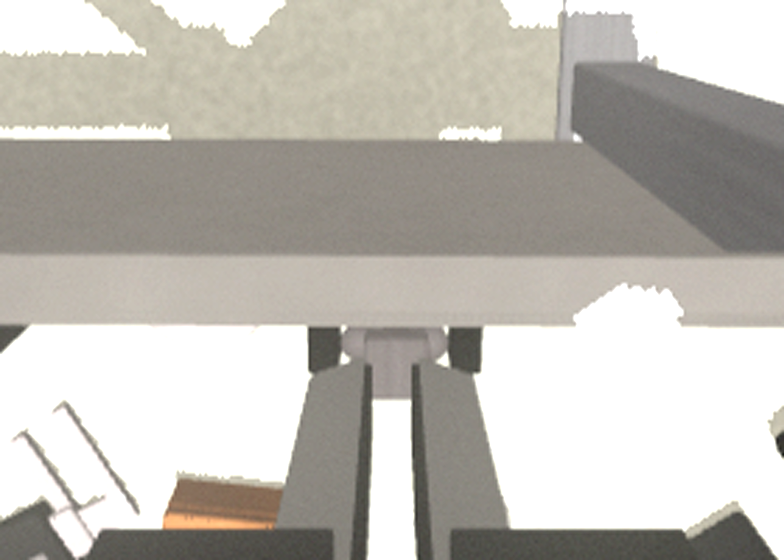

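The finger tips overlap the arm end in the image, so they are above it. Their scale and row both put them at about z 0.235, higher than the nominal value. I'll open a little, go down a small step and close to feel for the arm.

Call:
carry_out([
  [174,[0,0,0],0],
  [174,[0,0,0],0],
  [174,[0,0,4],0],
  [174,[0,0,7],0],
  [220,[0,0,0],0],
  [235,[0,0,0],0],
  [235,[0,0,0],0],
  [235,[0,0,0],0],
])

```text
time: 4.1
tool_pos: [0.6262, 0.1795, 0.2054]
ee_rot: [3.14, -0.0, 2.508]
wrist_force: [3.5, 4.2, -3.6]
width: 0.0133
finger_force: 30.0
```

Run:
```python
from h import *
plan(W(.020,PB+.002,.2125),2.51)
o=robot.get_obs();print(o["width"],o["finger_force"],o["wrist_force"],o["wrist_torque"])
c=robot.get_calibration("wrist");im=robot.snapshot("wrist")
g=cv2.cvtColor(im,cv2.COLOR_BGR2GRAY)
for v in (262,266,270,274,278,282): print(v,g[v,280:360].tolist()[::2])
```

```text
now out 18.5 al 514.7 z 205.4 yaw 2.508 t 4.1
[[146, [-1.5, -1.7, -7.1], -0.14]]
0.013305038665992225 29.999057203531265 [ 3.4574  4.1691 -3.5654] [ 0.6892 -0.7713 -0.0383]
262 [126, 125, 126, 126, 126, 127, 126, 125, 126, 126, 127, 127, 127, 127, 126, 126, 127, 127, 128, 129, 127, 128, 125, 125, 127, 127, 127, 127, 126, 128, 127, 125, 126, 127, 126, 124, 125, 126, 125, 125]
266 [147, 148, 147, 146, 112, 113, 111, 113, 113, 111, 116, 121, 121, 121, 123, 117, 119, 118, 118, 119, 121, 117, 118, 117, 120, 123, 125, 124, 124, 124, 118, 120, 118, 120, 120, 120, 122, 137, 137, 138]
270 [203, 203, 204, 200, 56, 54, 54, 63, 77, 89, 89, 89, 88, 68, 80, 86, 86, 87, 86, 89, 90, 87, 85, 87, 87, 89, 70, 74, 91, 89, 87, 82, 68, 57, 50, 50, 83, 203, 205, 204]
274 [204, 204, 201, 132, 91, 91, 90, 91, 91, 90, 89, 90, 85, 52, 92, 104, 103, 104, 104, 101, 105, 105, 105, 104, 103, 102, 52, 54, 89, 88, 91, 90, 90, 90, 89, 90, 92, 188, 203, 204]
278 [203, 204, 156, 92, 91, 91, 90, 92, 92, 92, 92, 90, 68, 54, 93, 105, 103, 104, 102, 102, 108, 105, 103, 106, 104, 103, 52, 55, 91, 90, 90, 90, 89, 90, 90, 91, 93, 99, 205, 200]
282 [203, 201, 90, 91, 91, 92, 90, 89, 90, 92, 90, 91, 59, 53, 92, 106, 101, 105, 104, 105, 107, 104, 104, 105, 104, 102, 56, 55, 90, 90, 89, 91, 88, 90, 91, 92, 90, 90, 148, 205]
```

The fingers now hold the arm near its end (13.3 mm, 30 N). I'll regrip 8 mm lower and then start the swing.

Call:
carry_out([
  [195,[0,0,0],0],
  [195,[0,0.5,4],0],
  [195,[0,0,4],0],
  [230,[0,0,0],0],
  [235,[0,0,0],0],
  [235,[0,0,0],0],
  [235,[0,0,0],0],
])

```text
time: 4.85
tool_pos: [0.6262, 0.1795, 0.1974]
ee_rot: [3.141, -0.0, 2.507]
wrist_force: [3.0, 3.6, -4.3]
width: 0.0137
finger_force: 30.0
```

Call:
carry_out([
  [235,[-3,0,0],0],
  [235,[-3,0,0.2],0],
  [235,[-3,0,0.4],0],
  [235,[-3.3,0,0.5],0],
  [235,[-6,0,1.5],0],
  [235,[-6,0,1.7],0],
  [235,[0,0,0],0],
])

```text
time: 5.55
tool_pos: [0.6454, 0.1653, 0.1945]
ee_rot: [3.14, -0.001, 2.507]
wrist_force: [-0.1, 4.9, -0.0]
width: 0.0137
finger_force: 30.0
```

Call:
carry_out([
  [235,[-5.8,0,2.4],0],
  [235,[-5.4,0,2.8],0],
  [235,[-5.2,0,3.4],0],
  [235,[-4.9,0,3.7],0],
  [235,[-4.5,0,4.3],0],
  [235,[-4.3,0,4.5],0],
  [235,[0,0,0],0],
])

```text
time: 6.25
tool_pos: [0.6729, 0.1449, 0.174]
ee_rot: [3.138, 0.007, 2.505]
wrist_force: [4.8, 2.3, 4.8]
width: 0.0134
finger_force: 30.0
```

Call:
carry_out([
  [235,[-3.8,0,4.9],0],
  [235,[-3.3,0,5.2],0],
  [235,[-2.8,0,5.5],0],
  [235,[-2.4,0,5.7],0],
  [235,[-1.8,0,5.9],0],
  [235,[-1.4,0,6.1],0],
  [235,[0,0,0],0],
])

```text
time: 6.95
tool_pos: [0.6868, 0.1345, 0.1407]
ee_rot: [3.138, 0.01, 2.504]
wrist_force: [8.8, 0.6, 3.0]
width: 0.014
finger_force: 30.0
```

Run:
```python
from h import *
plan(W(.020,PB+.002,.2125),2.51)
o=robot.get_obs();print(o["width"],o["finger_force"],o["wrist_force"],o["wrist_torque"])
im=robot.snapshot("scene")[140:290,290:530];im2=robot.snapshot("wrist")[140:400,120:540]
cv2.imwrite("pics/v4.png",cv2.convertScaleAbs(np.vstack([cv2.resize(im,(480,300)),cv2.resize(im2,(480,297))]),alpha=1.4))
```

```text
now out 94.0 al 514.2 z 140.7 yaw 2.504 t 7.0
[[146, [24.7, -0.6, -23.9], -0.12], [146, [24.7, -0.5, -23.9], -0.12], [146, [24.7, -0.5, -23.9], -0.12]]
0.014010522610968966 30.003992021083832 [8.806  0.6186 3.0171] [ 0.0081 -1.689  -0.0117]
```

View pics/v4.png

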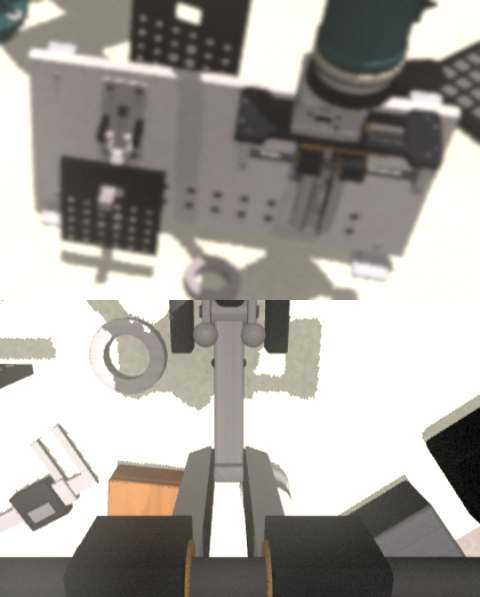

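The arm is nearly down and still between the fingers, with its end at about (228,470) in the lower picture. I'll release it, rise, close the fingers and press it down gently from above.

Call:
carry_out([
  [190,[0,0,0],0],
  [190,[0,0,0],0],
  [190,[0,0,-20],0],
  [190,[0,0,-25],0],
  [255,[10,-0.5,0],0],
  [255,[4,0,0],0],
  [255,[0,0,0],0],
  [255,[0,0,0],0],
])

```text
time: 7.85
tool_pos: [0.6695, 0.1453, 0.1823]
ee_rot: [-3.139, -0.002, 2.507]
wrist_force: [0.2, -0.4, -0.1]
width: 0.0005
finger_force: 0.0
```

Call:
carry_out([
  [255,[0,0,15],0],
  [255,[0,0,8],0],
  [255,[0,0,4],0],
  [255,[0,0,2],0],
  [255,[0,0,2],0],
  [255,[0,0,2],0],
])

```text
time: 8.45
tool_pos: [0.6709, 0.1453, 0.1517]
ee_rot: [3.141, 0.001, 2.507]
wrist_force: [-0.1, 0.6, 1.5]
width: 0.0001
finger_force: 0.0
```

Call:
carry_out([
  [255,[-4,0,0],0],
  [255,[0,0,2],0],
  [255,[0,0,2],0],
  [255,[0,0,1.5],0],
])

```text
time: 8.85
tool_pos: [0.6744, 0.1426, 0.146]
ee_rot: [3.141, 0.001, 2.507]
wrist_force: [-0.5, 0.1, 0.6]
width: 0.0006
finger_force: 0.2
```

Call:
carry_out([
  [255,[0,0,1.5],0],
  [255,[0,0,1.5],0],
  [255,[0,0,0],0],
])

```text
time: 9.15
tool_pos: [0.6738, 0.1428, 0.1426]
ee_rot: [-3.141, 0.0, 2.507]
wrist_force: [0.0, 0.6, -0.7]
width: 0.0002
finger_force: 0.1
```

Call:
carry_out([
  [255,[0,0,1.5],0],
  [255,[0,0,1.5],0],
  [255,[0,0,0],0],
])

```text
time: 9.45
tool_pos: [0.6737, 0.1429, 0.1395]
ee_rot: [-3.141, -0.0, 2.507]
wrist_force: [0.7, 0.7, -0.8]
width: 0.0004
finger_force: 0.1
```

Call:
carry_out([
  [255,[0,0,1],0],
  [255,[0,0,1],0],
  [255,[0,0,0],0],
])

```text
time: 9.75
tool_pos: [0.6738, 0.1429, 0.1376]
ee_rot: [-3.141, -0.0, 2.507]
wrist_force: [-1.3, -0.0, -0.4]
width: 0.0002
finger_force: 0.1
```

Call:
carry_out([
  [255,[0,0,1],0],
  [255,[0,0,1],0],
  [255,[0,0,0],0],
])

```text
time: 10.05
tool_pos: [0.6738, 0.143, 0.1356]
ee_rot: [-3.141, -0.0, 2.507]
wrist_force: [0.1, -0.1, 1.0]
width: 0.0005
finger_force: 0.0
```

Call:
carry_out([
  [255,[0,0,1],0],
  [255,[0,0,1],0],
  [255,[0,0,0],0],
])

```text
time: 10.35
tool_pos: [0.6739, 0.1429, 0.1339]
ee_rot: [3.142, 0.0, 2.507]
wrist_force: [0.2, 0.2, 1.3]
width: 0.0009
finger_force: 0.2
```

Run:
```python
from h import *
c=robot.get_calibration("wrist")
im=robot.snapshot("wrist");cv2.imwrite("pics/w5.png",im)
o=robot.get_obs();print(o["wrist_force"],o["tool_pos"])
g=cv2.cvtColor(im,cv2.COLOR_BGR2GRAY)
for u in (310,316,320,324,330): print(u,g[180:340:3,u].tolist())
for v in (220,235,250,265): print(v,g[v,260:390:3].tolist())
for r in (.02,.05,.072,.08): print(r,proj(c,W(.02+r,PB+.002,PZ_B+.004)))
```

```text
[-0.0824 -0.5585  0.9557] [0.6739 0.1429 0.1339]
310 [49, 85, 84, 73, 81, 80, 82, 73, 78, 76, 73, 86, 86, 85, 87, 88, 86, 86, 87, 89, 90, 90, 87, 92, 91, 91, 89, 90, 89, 92, 83, 82, 82, 82, 81, 80, 81, 80, 82, 78, 78, 79, 77, 76, 76, 74, 76, 73, 73, 73, 39, 38, 36, 31]
316 [37, 37, 73, 76, 90, 92, 92, 93, 92, 91, 94, 90, 95, 95, 94, 94, 94, 95, 96, 98, 97, 95, 98, 98, 97, 97, 98, 99, 97, 91, 80, 79, 72, 71, 72, 68, 60, 62, 58, 52, 50, 53, 49, 45, 41, 44, 42, 41, 37, 40, 36, 36, 38, 31]
320 [38, 38, 60, 75, 89, 89, 89, 90, 91, 91, 91, 92, 92, 92, 93, 92, 92, 91, 94, 95, 94, 95, 95, 94, 95, 95, 95, 94, 96, 95, 75, 66, 68, 66, 66, 67, 68, 63, 67, 64, 64, 61, 52, 62, 62, 61, 61, 108, 107, 109, 110, 106, 107, 105]
324 [38, 32, 62, 75, 90, 90, 90, 89, 90, 89, 88, 89, 90, 92, 91, 91, 94, 92, 91, 93, 95, 94, 95, 95, 95, 93, 91, 95, 93, 91, 81, 82, 81, 80, 80, 80, 82, 77, 81, 79, 77, 79, 76, 76, 76, 74, 72, 63, 63, 61, 54, 53, 51, 46]
330 [35, 39, 68, 76, 87, 91, 92, 90, 90, 92, 89, 93, 92, 93, 93, 93, 93, 93, 93, 96, 95, 94, 94, 99, 96, 96, 98, 97, 97, 97, 82, 84, 80, 81, 81, 81, 81, 81, 80,
[... 487 characters left out ...]
 186, 185, 184, 185, 183, 183, 185, 183, 184, 184, 184, 185, 185, 184, 184, 181, 95, 96, 99, 97, 95, 94, 95, 94, 185, 185, 185, 185, 185, 185, 186, 186, 185, 185, 185, 184, 184, 184, 186, 186, 185, 184, 187]
265 [181, 185, 185, 184, 185, 186, 186, 185, 184, 185, 185, 183, 185, 185, 185, 184, 181, 95, 98, 97, 95, 96, 92, 96, 91, 184, 184, 184, 184, 185, 185, 185, 186, 185, 185, 184, 186, 185, 183, 185, 187, 187, 187, 185]
0.02 (np.float64(320.7584235792735), np.float64(221.40780837326727))
0.05 (np.float64(320.8826747295757), np.float64(273.20410459094006))
0.072 (np.float64(320.9671124343702), np.float64(308.40345975860896))
0.08 (np.float64(320.9965329128547), np.float64(320.6679081338666))
```

Call:
carry_out([
  [255,[0,0,0.8],0],
  [255,[0,0,0.7],0],
  [255,[0,0,0],0],
])

```text
time: 10.7
tool_pos: [0.674, 0.1429, 0.1335]
ee_rot: [3.141, 0.001, 2.507]
wrist_force: [-1.7, 0.1, 5.2]
width: 0.0007
finger_force: 2.5
```

Call:
carry_out([
  [255,[0,0,0.8],0],
  [255,[0,0,0.7],0],
  [255,[0,0,0],0],
])

```text
time: 11.0
tool_pos: [0.6741, 0.1429, 0.1332]
ee_rot: [3.14, 0.002, 2.507]
wrist_force: [-2.2, -1.2, 7.8]
width: 0.0003
finger_force: 4.0
```

Call:
carry_out([
  [255,[0,0,0.8],0],
  [255,[0,0,0.7],0],
  [255,[0,0,0],0],
])

```text
time: 11.3
tool_pos: [0.6741, 0.1429, 0.1329]
ee_rot: [3.14, 0.002, 2.507]
wrist_force: [-3.8, -0.7, 10.9]
width: 0.0007
finger_force: 5.5
```

The arm is firmly on its stop: 10.9 N at the finger with almost no travel. I'll back off and locate the plate's top edge from the earlier images, at top t1 (540–695, 240–355) and w1 (90–190, row 257).

Call:
carry_out([
  [255,[0,0,-4],0],
  [255,[0,0,-30],0],
  [188,[0,0,-40],0],
  [188,[0,0,-35],0],
])

```text
time: 11.7
tool_pos: [0.6736, 0.1431, 0.2384]
ee_rot: [-3.141, -0.001, 2.507]
wrist_force: [0.3, 0.4, 0.1]
width: 0.0133
finger_force: 0.0
```

Run:
```python
from h import *
f=lambda q:np.array([1e3*(n@q[:2]-FACE),1e3*(p@q[:2]),1e3*q[2]])
T=robot.get_calibration("top");t=lambda u,v:(130+u/4,165+v/4)
for z in(.172,.180):
  for uv in((540,238),(697,355),(620,296)): print("top",z,f(onz(T,*t(*uv),z)))
c=robot.get_calibration("wrist");o=robot.get_obs()
print(o["tool_pos"],o["ee_rot"],f(o["tool_pos"]))
# rigid offset of the camera to w1's pose
c1=dict(c);Tm=np.array(c["T"]).copy();Tm[:3,3]+=np.array([.6257,.1745,.3292])-o["tool_pos"];c1["T"]=Tm
for uv in((90,257),(190,260),(140,257)): print("w1",f(onz(c1,*uv,.178)))
print("nib w1",f(onz(c1,152,269,.1605)),"b end",f(onz(c1,325,222,.2275)),"face",f(onz(c1,325,210,.246)))
plan(W(.07,.309,.26),.939)
```

```text
top 0.172 [ 67.3726 363.0928 172.    ]
top 0.172 [ 64.9955 251.0633 172.    ]
top 0.172 [ 66.9136 306.4949 172.    ]
top 0.18 [ 67.0094 362.1211 180.    ]
top 0.18 [ 64.6477 250.8175 180.    ]
top 0.18 [ 66.5534 305.8899 180.    ]
[0.6736 0.1431 0.2384] [-3.1406 -0.0013  2.5069] [ 78.2987 513.2675 238.4394]
w1 [ 64.5805 256.6578 178.    ]
w1 [ 68.3806 366.2037 178.    ]
w1 [ 64.7294 311.6348 178.    ]
nib w1 [ 85.888  313.4999 160.5   ] b end [ 13.4563 514.0406 227.5   ] face [ -1.6276 513.7569 246.    ]
now out 78.3 al 513.3 z 238.4 yaw 2.507 t 11.7
[[146, [0.6, -17.0, -1.8], 7.49], [146, [-1.6, -17.0, -1.8], 7.49], [146, [-3.8, -16.6, -1.8], 7.49], [146, [-5.9, -16.0, -1.8], 7.49], [146, [-7.9, -15.1, -1.8], 7.49], [146, [-9.8, -13.9, -1.8], 7.49], [146, [-11.6, -12.5, -1.8], 7.49], [146, [-13.1, -10.9, -1.8], 7.49], [146, [-14.4, -9.1, -1.8], 7.49], [146, [-15.5, -7.1, -1.8], 7.49], [146, [-16.3, -5.1, -1.8], 7.49], [146, [-16.8, -2.9, -1.8], 7.49]]
```

Call:
carry_out([
  [188,[0,-41,-8],0],
  [188,[2,-41,-8],0],
  [188,[4,-41,-4],0],
  [188,[4,-41,0],0],
  [188,[2,-39,0],0],
  [188,[0,0,0],0],
  [188,[0,0,0],0],
])

```text
time: 12.4
tool_pos: [0.5437, -0.0136, 0.258]
ee_rot: [3.141, -0.0, 2.505]
wrist_force: [0.1, -0.0, -0.1]
width: 0.0249
finger_force: 0.0
```

Run:
```python
from h import *
f=lambda q:np.array([1e3*(n@q[:2]-FACE),1e3*(p@q[:2]),1e3*q[2]])
c=robot.get_calibration("wrist");o=robot.get_obs();im=robot.snapshot("wrist");cv2.imwrite("pics/w6.png",im)
print(f(o["tool_pos"]),o["ee_rot"])
for q in [W(.066,.31,.178),W(.066,.255,.178),W(.066,.365,.178),W(.096,.31,.1605)]: print(proj(c,q))
```

```text
[ 66.0127 310.1389 258.0439] [ 3.1409 -0.0002  2.5054]
(np.float64(320.74779811638405), np.float64(236.65068941911676))
(np.float64(256.7149726732554), np.float64(236.9388600593105))
(np.float64(384.8105300363564), np.float64(236.36238418906973))
(np.float64(320.79133336550564), np.float64(262.1663808094073))
```

View pics/w6.png

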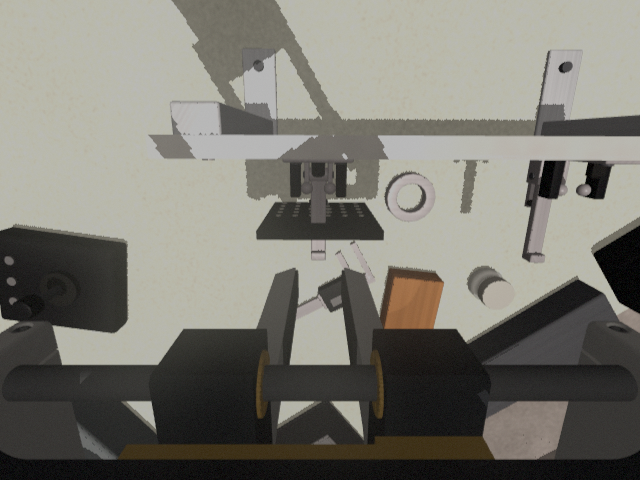

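The view confirms hook_b is down: its end is at (536,258), level with hook_a's nib at (318,256). The plate's top edge spans columns 257–383 at row 236, so the tool stands right above it. I'll turn the tool by 90° and open to about 30 mm.

Call:
carry_out([
  [172,[0,0,0],8.2],
  [172,[0,0,0],8.2],
  [172,[0,0,0],8.2],
  [172,[0,0,0],8.2],
  [172,[0,0,0],8.2],
  [172,[0,0,0],8.2],
  [172,[0,0,0],8.2],
  [172,[0,0,0],8.2],
])

```text
time: 13.25
tool_pos: [0.5448, -0.0119, 0.2574]
ee_rot: [-3.14, -0.0, 1.358]
wrist_force: [0.3, -0.2, 0.2]
width: 0.0306
finger_force: 0.0
```

Call:
carry_out([
  [172,[0,0,0],8.2],
  [172,[0,0,0],8.2],
  [172,[0,0,0],7.75],
  [172,[0,0,0],0],
  [172,[0,0,0],0],
])

```text
time: 13.75
tool_pos: [0.5444, -0.0125, 0.2577]
ee_rot: [-3.141, 0.0, 0.945]
wrist_force: [-0.0, -0.0, -0.6]
width: 0.0307
finger_force: 0.0
```

Run:
```python
from h import *
c=robot.get_calibration("wrist");im=robot.snapshot("wrist");cv2.imwrite("pics/w7.png",im)
plan(W(.066,.3095,.147),.939,g=172)
m=(im.max(2)<75).astype(np.uint8)
g=cv2.cvtColor(im,cv2.COLOR_BGR2GRAY)
for q in [W(.066,.3095,.178),W(.066,.365,.178),W(.066,.255,.178),W(.096,.309,.1605)]: print(proj(c,q))
for v in (170,180,190,200,210,220,230,240,250): 
    r=np.where(m[v,230:420])[0]+230; print(v,[(int(a[0]),int(a[-1])) for a in np.split(r,np.where(np.diff(r)>2)[0]+1) if len(a)>3])
```

```text
now out 65.9 al 311.2 z 257.9 yaw 0.944 t 13.8
[[172, [-0.6, 0.0, 37.0], 0.09], [172, [-0.6, 0.0, 37.0], 0.09], [172, [-0.6, 0.0, 37.0], 0.09]]
(np.float64(321.62507541103463), np.float64(235.56839626325623))
(np.float64(322.1110186074935), np.float64(169.96088774502277))
(np.float64(321.19571912023173), np.float64(293.53606966927424))
(np.float64(354.5894419736961), np.float64(230.8396901253851))
170 [(256, 263), (317, 325)]
180 [(244, 263), (406, 419)]
190 [(230, 265), (411, 419)]
200 [(230, 265), (318, 323), (415, 419)]
210 [(230, 266), (317, 325)]
220 [(230, 280), (295, 300), (317, 325)]
230 [(230, 255), (316, 325)]
240 [(230, 254), (316, 324)]
250 [(230, 267), (316, 324)]
```

The plate's edge is at columns 316–325, centred between the fingers. I'll descend.

Call:
carry_out([
  [172,[-1,0,35],0],
  [172,[-0.5,0,35],0],
  [172,[0,0,20],0],
  [172,[0,0,11],0],
  [172,[0,0,9],0],
  [172,[0,0,0],0],
])

```text
time: 14.4
tool_pos: [0.5427, -0.0145, 0.1477]
ee_rot: [-3.141, 0.001, 0.941]
wrist_force: [-0.1, -0.6, -0.6]
width: 0.0307
finger_force: 0.0
```

Call:
carry_out([
  [200,[0,0,0],0],
  [215,[0,0,0],0],
  [230,[0,0,0],0],
  [240,[0,0,0],0],
  [255,[0,0,0],0],
  [255,[0,0,0],0],
])

```text
time: 15.0
tool_pos: [0.5436, -0.0148, 0.1493]
ee_rot: [3.14, -0.001, 0.94]
wrist_force: [1.6, 0.2, 2.8]
width: 0.0076
finger_force: 30.0
```

Run:
```python
from h import *
o=robot.get_obs();print(o["width"],o["finger_force"],o["wrist_force"],o["wrist_torque"])
plan(W(.066,.3095,.16),.939,g=255)
```

```text
0.007560689342167417 29.998869001865387 [1.5887 0.2129 2.8424] [-0.11   -0.1513  0.0266]
now out 66.6 al 309.1 z 149.3 yaw 0.940 t 15.0
[[255, [0.4, -0.6, -10.7], 0.07]]
```

Call:
carry_out([
  [255,[0,0,-3],0],
  [255,[0,0,-3],0],
  [255,[0,0,-3],0],
  [255,[0,0,-1.5],0],
  [255,[0,0,0],0],
  [255,[0,0,0],0],
])

```text
time: 15.6
tool_pos: [0.5428, -0.0146, 0.1587]
ee_rot: [-3.141, 0.0, 0.94]
wrist_force: [0.5, -0.5, -1.9]
width: 0.0076
finger_force: 30.0
```

Run:
```python
from h import *
o=robot.get_obs();print(o["width"],o["finger_force"],o["wrist_force"],o["wrist_torque"])
plan(W(.066,.3095,.16),.939,g=255)
```

```text
0.0076306864161371155 29.995374083518982 [ 0.451  -0.513  -1.8744] [-0.0919 -0.0356 -0.0449]
now out 65.9 al 308.8 z 158.7 yaw 0.940 t 15.6
[[255, [0.7, 0.1, -1.3], 0.07]]
```

Call:
carry_out([
  [255,[0,3,-0.6],0],
  [255,[0,5,0],0],
  [255,[0,6,0],0],
  [255,[0,6,0],0],
  [255,[0,6,0],0],
  [255,[0,6,0],0],
  [255,[0,6,0],0],
  [255,[0,6,0],0],
])

```text
time: 16.4
tool_pos: [0.5789, -0.0409, 0.1594]
ee_rot: [-3.142, 0.0, 0.94]
wrist_force: [0.1, 0.1, -2.6]
width: 0.0077
finger_force: 30.0
```

Call:
carry_out([
  [255,[0,6,0],0],
  [255,[0,6,0],0],
  [255,[0,3,0],0],
  [255,[0,0,0],0],
])

```text
time: 16.8
tool_pos: [0.5908, -0.0497, 0.1593]
ee_rot: [-3.141, 0.0, 0.94]
wrist_force: [0.5, 0.9, -2.4]
width: 0.0076
finger_force: 30.0
```

Run:
```python
from h import *
o=robot.get_obs();print(o["width"],o["finger_force"],o["wrist_force"],o["wrist_torque"])
plan(W(.126,.5135,.172),.939,g=255)
```

```text
0.007646786090347575 29.995014667510986 [ 0.4673  0.914  -2.3952] [-0.0072  0.0149 -0.0033]
now out 125.3 al 308.9 z 159.3 yaw 0.940 t 16.8
[[255, [40.9, 0.2, -2.5], 0.01], [255, [40.9, 0.2, -2.5], 0.01], [255, [40.9, 0.2, -2.5], 0.01], [255, [40.9, 0.2, -2.5], 0.01], [255, [40.9, 0.1, -2.5], 0.01]]
```

Run:
```python
from h import *
g=cv2.cvtColor(cv2.imread("pics/w6.png"),cv2.COLOR_BGR2GRAY)
print("a cols rows");print([g[v,304:334].tolist() for v in (251,254,257)])
print(g[240:268,315:323].mean(1).astype(int).tolist())
print("b");print([g[v,518:552].tolist() for v in (251,254,257,260)])
print([g[250:270,u].tolist() for u in (529,533,537,541)])
c=robot.get_calibration("wrist");o=robot.get_obs()
T=np.array(c["T"]).copy();R=T[:3,:3]
a=2.5054-o["ee_rot"][2];Rz=np.array([[np.cos(a),-np.sin(a),0],[np.sin(a),np.cos(a),0],[0,0,1]])
T[:3,:3]=Rz@R;T[:3,3]=W(.0660,.3101,.258)+Rz@(T[:3,3]-o["tool_pos"]);c["T"]=T
for q in [W(.1,.309,.1605),W(.1,.309,.1655),W(.1,.514,.1605),W(.1,.514,.1655),W(.096,.514,.1605)]: print(np.round(proj(c,q),1))
```

```text
a cols rows
[[181, 182, 182, 181, 181, 181, 176, 100, 77, 75, 74, 73, 74, 75, 76, 76, 78, 80, 89, 78, 84, 140, 180, 181, 182, 181, 181, 181, 182, 182], [181, 180, 182, 182, 180, 180, 179, 135, 169, 174, 173, 170, 171, 172, 172, 169, 171, 173, 175, 176, 167, 130, 180, 180, 181, 181, 181, 180, 181, 181], [181, 182, 182, 180, 180, 181, 179, 138, 162, 160, 163, 166, 165, 162, 163, 163, 165, 164, 165, 166, 154, 135, 182, 181, 182, 181, 181, 182, 181, 182]]
[142, 171, 171, 171, 170, 170, 171, 170, 170, 164, 132, 77, 99, 144, 171, 174, 169, 164, 160, 154, 163, 180, 181, 181, 181, 181, 181, 181]
b
[[182, 181, 182, 179, 166, 49, 55, 54, 64, 120, 127, 156, 156, 157, 155, 150, 151, 132, 135, 154, 154, 154, 155, 153, 183, 182, 182, 182, 182, 182, 182, 181, 183, 183], [181, 182, 183, 180, 85, 51, 46, 47, 48, 47, 55, 58, 58, 66, 80, 72, 76, 71, 71, 73, 74, 71, 73, 78, 98, 136, 162, 183, 183, 182, 185, 183, 183, 182], [183, 184, 182, 180, 92, 51, 54, 50, 46, 47, 50, 49, 91, 133, 148, 153, 156, 154, 150, 149, 150, 149, 151, 151, 152, 154, 154, 175, 181, 182, 184, 183, 182, 183], [184, 183, 184, 182, 183, 183, 182, 169, 141, 91, 50, 61, 124, 143, 149, 147, 146, 152, 151, 148, 148, 147, 148, 149, 150, 150, 154, 184, 182, 183, 183, 178, 183, 183]]
[[153, 156, 131, 62, 58, 52, 52, 49, 55, 59, 61, 79, 145, 183, 184, 183, 184, 184, 184, 185], [153, 150, 131, 75, 72, 117, 149, 153, 147, 147, 147, 145, 161, 180, 179, 179, 181, 180, 180, 181], [153, 154, 128, 63, 73, 110, 143, 149, 148, 151, 148, 148, 146, 167, 183, 182, 181, 182, 182, 183], [153, 153, 154, 123, 78, 89, 121, 151, 149, 149, 149, 145, 152, 173, 183, 183, 184, 183, 182, 183]]
[320.2 263.1]
[320.2 265.1]
[540.  262.2]
[543.4 264.2]
[540.7 258.2]
```

Run:
```python
from h import *
g=cv2.cvtColor(cv2.imread("pics/w6.png"),cv2.COLOR_BGR2GRAY).astype(int)
for u in (240,270,370,400,440,480,510,520,580,610): 
    col=g[:,u]; print(u,col[128:168].tolist())
```

```text
240 [80, 80, 80, 81, 78, 77, 125, 170, 183, 182, 183, 181, 183, 184, 183, 182, 183, 183, 182, 184, 181, 183, 183, 182, 184, 183, 184, 184, 183, 183, 182, 182, 183, 181, 182, 182, 182, 183, 182, 182]
270 [76, 80, 78, 76, 77, 79, 107, 159, 182, 182, 183, 182, 183, 183, 182, 182, 182, 182, 182, 182, 182, 182, 182, 183, 183, 183, 183, 182, 183, 183, 169, 133, 114, 113, 113, 114, 111, 113, 112, 113]
370 [114, 113, 112, 113, 115, 112, 113, 109, 109, 108, 109, 108, 109, 109, 109, 108, 109, 110, 106, 107, 109, 110, 109, 108, 109, 108, 108, 107, 106, 106, 107, 108, 107, 107, 108, 109, 110, 109, 111, 110]
400 [110, 110, 108, 107, 104, 105, 106, 151, 184, 184, 184, 185, 184, 185, 185, 184, 184, 184, 184, 185, 184, 184, 183, 184, 184, 185, 183, 184, 184, 185, 185, 183, 183, 182, 180, 183, 183, 183, 183, 183]
440 [110, 109, 108, 110, 110, 111, 111, 142, 174, 184, 184, 185, 186, 184, 184, 184, 185, 184, 185, 184, 184, 185, 185, 185, 184, 184, 184, 185, 183, 184, 186, 184, 184, 181, 183, 184, 183, 184, 184, 184]
480 [108, 109, 111, 113, 111, 110, 110, 141, 174, 185, 183, 184, 184, 183, 182, 184, 18
[... 217 characters left out ...]
 182, 182, 180, 180, 181, 181, 181, 180, 181, 182, 180, 183, 183, 183, 184, 184, 183, 184, 184, 185, 185]
520 [109, 112, 112, 112, 112, 112, 111, 132, 166, 182, 182, 182, 182, 182, 182, 183, 183, 183, 182, 182, 183, 182, 182, 182, 181, 181, 182, 181, 181, 181, 181, 183, 184, 185, 183, 183, 183, 184, 183, 184]
580 [58, 61, 59, 59, 59, 60, 58, 75, 146, 184, 183, 184, 184, 184, 183, 184, 184, 184, 183, 184, 184, 183, 184, 184, 184, 184, 184, 183, 184, 183, 184, 173, 131, 117, 171, 182, 183, 184, 182, 184]
610 [60, 60, 56, 58, 59, 60, 59, 56, 139, 182, 183, 183, 183, 183, 182, 184, 182, 182, 182, 183, 183, 181, 182, 182, 182, 181, 181, 182, 182, 182, 182, 182, 170, 146, 143, 122, 83, 74, 54, 30]
```

Call:
carry_out([
  [255,[20,0,-12],0],
  [255,[41,0,0],0],
  [255,[41,0,0],0],
  [255,[41,0,0],0],
  [255,[41,0,0],0],
  [255,[21,0,0],0],
  [255,[0,0,0],0],
  [255,[0,0,0],0],
])

```text
time: 17.6
tool_pos: [0.7111, 0.1164, 0.1708]
ee_rot: [-3.141, 0.001, 0.941]
wrist_force: [-0.3, -0.7, -3.2]
width: 0.0074
finger_force: 30.0
```

Run:
```python
from h import *
o=robot.get_obs();print(o["width"],o["wrist_force"],o["wrist_torque"])
plan(W(.112,.5137,.162),.939,g=255)
c=robot.get_calibration("wrist");im=robot.snapshot("wrist");cv2.imwrite("pics/w8.png",im)
print([np.round(proj(c,q),1).tolist() for q in (W(.096,.5144,.162),W(.02,.5144,.155),W(.126,.5144,.19),W(.126,.568,.19))])
```

```text
0.007434963756912077 [-0.2626 -0.7337 -3.1922] [-0.0246 -0.0608 -0.0462]
now out 124.3 al 513.9 z 170.8 yaw 0.941 t 17.6
[[255, [-0.2, -12.3, 8.8], 0.12]]
[[278.7, 262.5], [167.1, 258.5], [325.2, 280.1], [325.9, 186.8]]
```

Run:
```python
from h import *
g=cv2.cvtColor(cv2.imread("pics/w8.png"),cv2.COLOR_BGR2GRAY).astype(int)
for u in (230,245,260,270,276,282): print(u,g[235:300:1,u].tolist())
c=robot.get_calibration("wrist")
for al in(.5074,.5144,.5214): print([np.round(proj(c,W(o,al,.1555)),1).tolist() for o in(.05,.08,.09)])
```

```text
230 [133, 135, 134, 133, 133, 136, 134, 131, 134, 137, 136, 123, 95, 86, 98, 108, 110, 111, 112, 113, 110, 111, 108, 112, 109, 110, 109, 112, 112, 112, 112, 113, 123, 177, 210, 210, 211, 210, 211, 209, 211, 210, 211, 210, 209, 207, 207, 209, 208, 205, 204, 208, 208, 209, 209, 208, 210, 209, 210, 209, 209, 211, 210, 209, 208]
245 [134, 133, 133, 135, 137, 141, 141, 139, 178, 210, 209, 185, 108, 88, 95, 107, 111, 114, 114, 114, 111, 111, 112, 112, 112, 112, 111, 113, 114, 113, 114, 115, 109, 117, 158, 183, 184, 184, 184, 184, 184, 185, 184, 184, 184, 185, 185, 185, 184, 185, 184, 184, 183, 183, 183, 183, 183, 182, 182, 181, 181, 181, 180, 179, 157]
260 [134, 134, 135, 135, 137, 138, 138, 137, 135, 136, 135, 129, 101, 86, 94, 106, 112, 114, 112, 112, 113, 112, 109, 112, 113, 112, 110, 111, 113, 115, 115, 114, 109, 150, 186, 185, 183, 191, 204, 208, 211, 211, 210, 210, 211, 211, 209, 187, 140, 140, 140, 139, 137, 139, 140, 141, 141, 140, 138, 123, 94, 88, 86, 87, 91]
270 [138, 137, 136, 135, 134, 135, 135, 135, 134, 133, 134, 126, 100, 87, 95, 103, 110, 113, 112, 112, 111, 110, 112, 111,
[... 286 characters left out ...]
7, 94, 104, 112, 113, 111, 112, 109, 111, 110, 110, 110, 109, 109, 109, 110, 112, 109, 105, 108, 104, 105, 110, 110, 112, 122, 137, 140, 141, 141, 139, 139, 141, 142, 141, 142, 144, 147, 141, 183, 211, 210, 209, 180, 95, 85, 84, 87, 110]
282 [141, 136, 136, 136, 137, 139, 138, 136, 137, 140, 141, 134, 111, 86, 88, 85, 83, 84, 88, 97, 98, 99, 97, 99, 98, 99, 101, 100, 103, 101, 100, 99, 101, 101, 102, 104, 105, 108, 114, 115, 116, 114, 115, 113, 114, 113, 113, 113, 111, 112, 111, 108, 112, 102, 104, 142, 173, 180, 182, 183, 183, 183, 183, 183, 183]
[[211.9, 267.5], [256.1, 267.6], [270.8, 267.6]]
[[211.0, 257.8], [255.5, 257.9], [270.4, 257.9]]
[[210.0, 248.0], [255.0, 248.0], [270.0, 248.0]]
```

Call:
carry_out([
  [255,[0,-4,3],0],
  [255,[0,-4,3],0],
  [255,[0,-4,2.8],0],
  [255,[0,0,0],0],
  [255,[0,0,0],0],
])

```text
time: 18.15
tool_pos: [0.7014, 0.1231, 0.1627]
ee_rot: [3.142, 0.0, 0.94]
wrist_force: [-0.1, -0.5, -1.8]
width: 0.0076
finger_force: 30.0
```

Arm b shows at rows 249–268, and the predicted centre was 258, so it is lined up within about 1 mm. I'll move in slowly.

Call:
carry_out([
  [255,[0,-3,0],0],
  [255,[0,-3,0],0],
  [255,[0,-3,0],0],
  [255,[0,0,0],0],
])

```text
time: 18.55
tool_pos: [0.6942, 0.129, 0.1628]
ee_rot: [3.142, -0.0, 0.941]
wrist_force: [0.2, 0.5, -2.6]
width: 0.0074
finger_force: 30.0
```

Call:
carry_out([
  [255,[0,-3,0],0],
  [255,[0,-3,0],0],
  [255,[0,0,0],0],
])

```text
time: 18.85
tool_pos: [0.6893, 0.1325, 0.1627]
ee_rot: [-3.141, 0.0, 0.941]
wrist_force: [-0.8, 0.4, -2.8]
width: 0.0075
finger_force: 30.0
```

Call:
carry_out([
  [255,[0,-3,0],0],
  [255,[0,-3,0],0],
  [255,[0,0,0],0],
])

```text
time: 19.15
tool_pos: [0.6845, 0.136, 0.1628]
ee_rot: [-3.142, -0.0, 0.941]
wrist_force: [0.7, 0.6, -2.9]
width: 0.0073
finger_force: 30.0
```

Call:
carry_out([
  [255,[0,-3,0],0],
  [255,[0,-3,0],0],
  [255,[0,0,0],0],
])

```text
time: 19.45
tool_pos: [0.6796, 0.1395, 0.1628]
ee_rot: [-3.141, -0.0, 0.941]
wrist_force: [-0.8, 0.4, -2.0]
width: 0.0074
finger_force: 30.0
```

Call:
carry_out([
  [255,[0,-3.5,0],0],
  [255,[0,-3.5,0],0],
  [255,[0,-3.5,0],0],
  [255,[0,-3,0],0],
  [255,[0,0,0],0],
])

```text
time: 19.95
tool_pos: [0.6687, 0.1475, 0.1628]
ee_rot: [3.142, -0.0, 0.941]
wrist_force: [-0.4, -0.2, -2.4]
width: 0.0076
finger_force: 30.0
```

Call:
carry_out([
  [255,[0,0,3],0],
  [255,[0,0,2],0],
  [255,[0,0,1.5],0],
  [255,[0,0,0],0],
])

```text
time: 20.35
tool_pos: [0.6688, 0.147, 0.1555]
ee_rot: [-3.141, 0.001, 0.94]
wrist_force: [0.0, 0.5, -2.9]
width: 0.0079
finger_force: 30.0
```

Next I'll lower it in 1 mm steps until the weight comes off.

Call:
carry_out([
  [255,[0,0,1],0],
  [255,[0,0,1],0],
  [255,[0,0,0],0],
])

```text
time: 20.65
tool_pos: [0.669, 0.1471, 0.1539]
ee_rot: [-3.141, 0.0, 0.94]
wrist_force: [-0.1, -0.3, -2.6]
width: 0.0078
finger_force: 30.0
```

Call:
carry_out([
  [255,[0,0,0.8],0],
  [255,[0,0,0.7],0],
  [255,[0,0,0],0],
])

```text
time: 20.95
tool_pos: [0.6692, 0.1471, 0.1536]
ee_rot: [3.141, -0.001, 0.94]
wrist_force: [-0.5, 0.1, 1.1]
width: 0.0074
finger_force: 30.0
```

The weight has transferred to the hook, with contact at z 0.1536. I'll release and rise.

Call:
carry_out([
  [240,[0,0,0],0],
  [215,[0,0,0],0],
  [190,[0,0,0],0],
  [172,[0,0,0],0],
  [172,[0,0,0],0],
  [172,[0,0,-6],0],
  [172,[0,0,-20],0],
  [172,[0,0,-40],0],
])

```text
time: 21.75
tool_pos: [0.6672, 0.1469, 0.215]
ee_rot: [-3.135, 0.006, 0.94]
wrist_force: [1.0, 0.5, -0.1]
width: 0.0305
finger_force: 0.0
```

Call:
carry_out([
  [172,[0,0,-35],0],
  [172,[0,0,-5],0],
  [172,[0,0,0],0],
  [172,[0,0,0],0],
])

```text
time: 22.15
tool_pos: [0.6686, 0.1471, 0.2568]
ee_rot: [-3.14, 0.002, 0.94]
wrist_force: [-0.5, 0.6, -0.5]
width: 0.0308
finger_force: 0.0
```

Run:
```python
from h import *
plan(W(.066,.31,.26),2.507,N=11,g=172)
c=robot.get_calibration("wrist");im=robot.snapshot("wrist");sc=robot.snapshot("scene")[130:290,290:530]
cv2.imwrite("pics/v9.png",cv2.convertScaleAbs(np.hstack([cv2.resize(sc,(450,300)),cv2.resize(im[100:400,120:470],(350,300))]),alpha=1.4))
```

```text
now out 71.9 al 513.6 z 256.8 yaw 0.940 t 22.1
[[172, [-18.5, -0.6, -0.3], -8.16], [172, [-18.2, -3.2, -0.3], -8.16], [172, [-17.6, -5.7, -0.3], -8.16], [172, [-16.6, -8.2, -0.3], -8.16], [172, [-15.3, -10.4, -0.3], -8.16], [172, [-13.6, -12.5, -0.3], -8.16], [172, [-11.7, -14.3, -0.3], -8.16], [172, [-9.6, -15.8, -0.3], -8.16], [172, [-7.2, -17.0, -0.3], -8.16], [172, [-4.7, -17.9, -0.3], -8.16], [172, [-2.2, -18.4, -0.3], -8.16]]
```

View pics/v9.png

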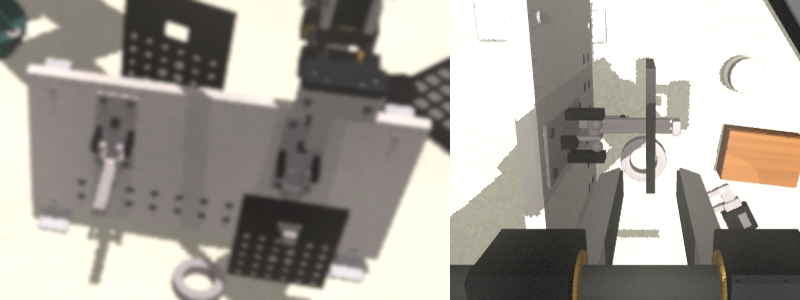

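The plate hangs by its slot behind the nib of hook_b: the scene part shows the slot at (288,230), and the wrist part shows it midway along the arm. Hook_a is empty and level. Next I'll turn back and go to hook_a.

Call:
carry_out([
  [172,[-18.5,0,0],-8.2],
  [172,[-18,-2,0],-8.2],
  [172,[-18,-4,0],-8.2],
  [172,[-17,-6,0],-8.2],
  [172,[-16,-9,0],-8.2],
  [172,[-15,-11,0],-8.2],
  [172,[-13,-13,0],-8.2],
  [172,[-11,-14.5,0],-8.2],
])

```text
time: 23.05
tool_pos: [0.5888, 0.0232, 0.2565]
ee_rot: [-3.139, -0.002, 2.091]
wrist_force: [-0.2, 0.6, 0.1]
width: 0.0305
finger_force: 0.0
```

Run:
```python
from h import *
plan(W(.086,.308,.20),2.507,N=4,g=172)
```

```text
now out 80.6 al 366.4 z 256.5 yaw 2.091 t 23.1
[[172, [-7.2, -12.8, 14.1], -5.96], [172, [-5.8, -13.5, 14.1], -5.96], [172, [-4.4, -14.0, 14.1], -5.96], [172, [-2.9, -14.4, 14.1], -5.96]]
```

Call:
carry_out([
  [172,[-7,-13,14],-6],
  [172,[-6,-13.5,14],-6],
  [172,[-4.5,-14,14],-6],
  [172,[-3,-14.5,14],-6],
  [172,[0,0,0],0],
  [172,[0,0,0],0],
])

```text
time: 23.65
tool_pos: [0.559, -0.0266, 0.2016]
ee_rot: [-3.141, -0.002, 2.501]
wrist_force: [-0.3, -0.4, 0.3]
width: 0.0306
finger_force: 0.0
```

Run:
```python
from h import *
plan(W(.086,.308,.119),2.507,N=4,g=172)
c=robot.get_calibration("wrist");im=robot.snapshot("wrist");g=cv2.cvtColor(im,cv2.COLOR_BGR2GRAY).astype(int)
for v in (215,230,245): print(v,g[v,285:355].tolist())
print(g[225:330:2,318].tolist())
for al in (.301,.308,.315): print(np.round(proj(c,W(.05,al,.150)),1),np.round(proj(c,W(.086,al,.150)),1))
```

```text
now out 86.0 al 308.7 z 201.6 yaw 2.501 t 23.6
[[172, [-0.0, -0.2, 20.6], -0.08], [172, [-0.0, -0.2, 20.6], -0.08], [172, [-0.0, -0.2, 20.6], -0.08], [172, [-0.0, -0.2, 20.6], -0.08]]
215 [112, 115, 114, 114, 117, 114, 117, 150, 177, 177, 178, 178, 178, 178, 178, 178, 177, 178, 177, 179, 177, 178, 178, 177, 176, 146, 87, 91, 92, 93, 96, 92, 92, 91, 90, 90, 91, 87, 91, 92, 93, 93, 92, 98, 178, 178, 179, 178, 177, 178, 178, 178, 179, 178, 178, 178, 179, 178, 178, 179, 178, 178, 178, 178, 177, 177, 178, 178, 178, 179]
230 [178, 179, 179, 178, 179, 179, 178, 177, 178, 178, 179, 178, 178, 177, 178, 178, 179, 178, 179, 177, 178, 178, 179, 178, 178, 173, 90, 92, 96, 96, 94, 95, 95, 91, 94, 93, 92, 94, 92, 93, 93, 93, 90, 99, 178, 179, 178, 179, 179, 178, 179, 178, 178, 178, 179, 177, 178, 178, 180, 179, 179, 178, 179, 178, 179, 179, 178, 179, 178, 178]
245 [178, 178, 180, 179, 178, 179, 178, 179, 179, 179, 179, 178, 176, 178, 178, 178, 179, 180, 177, 178, 178, 176, 174, 178, 179, 175, 90, 93, 96, 96, 96, 94, 93, 92, 93, 92, 92, 95, 92, 94, 95, 96, 92, 117, 178, 178, 178, 178, 178, 179, 177, 177, 179, 179, 178, 179, 179, 178, 179, 179, 178, 178, 179, 178, 180, 178, 179, 180, 181, 179]
[93, 92, 92, 92, 92, 92, 93, 92, 94, 92, 92, 92, 84, 76, 90, 92, 95, 94, 125, 177, 177, 178, 177, 179, 178, 179, 179, 180, 178, 179, 178, 178, 178, 177, 176, 176, 175, 149, 109, 88, 137, 158, 155, 154, 154, 155, 165, 178, 179, 178, 177, 177, 178]
[310.6 201.5] [311.3 247.2]
[319.9 201.4] [320.3 247.2]
[329.3 201.4] [329.3 247.1]
```

Arm a is at columns 311–328 and its end is at row 261, centred between the fingers. I'll descend, pinch it and swing it up.

Call:
carry_out([
  [172,[1,0,30],0],
  [172,[1,0,25],0],
  [172,[0,0,15],0],
  [172,[0,0,8],0],
  [172,[0,0,4],0],
  [172,[0,0,0],0],
])

```text
time: 24.3
tool_pos: [0.5583, -0.0256, 0.1211]
ee_rot: [3.141, 0.001, 2.504]
wrist_force: [-0.3, 0.2, -0.5]
width: 0.0308
finger_force: 0.0
```

Call:
carry_out([
  [200,[0,0,0],0],
  [225,[0,0,0],0],
  [240,[0,0,0],0],
  [240,[0,0,0],0],
  [240,[0,0,0],0],
])

```text
time: 24.8
tool_pos: [0.5583, -0.0261, 0.1216]
ee_rot: [3.141, 0.002, 2.504]
wrist_force: [-1.1, -1.8, 2.6]
width: 0.0141
finger_force: 30.0
```

Call:
carry_out([
  [240,[0.3,0,-5.8],0],
  [240,[0.7,0,-5.8],0],
  [240,[1.3,0,-5.7],0],
  [240,[1.7,0,-5.6],0],
  [240,[2.3,0,-5.4],0],
  [240,[2.7,0,-5.2],0],
  [240,[0,0,0],0],
])

```text
time: 25.5
tool_pos: [0.5496, -0.0197, 0.1549]
ee_rot: [-3.141, -0.002, 2.505]
wrist_force: [-1.8, 0.2, -2.1]
width: 0.013
finger_force: 30.0
```

Call:
carry_out([
  [240,[3.1,0,-5],0],
  [240,[3.6,0,-4.6],0],
  [240,[4,0,-4.3],0],
  [240,[4.2,0,-3.9],0],
  [240,[4.7,0,-3.5],0],
  [240,[4.9,0,-3.2],0],
  [240,[0,0,0],0],
])

```text
time: 26.2
tool_pos: [0.5304, -0.0053, 0.1795]
ee_rot: [-3.142, 0.0, 2.505]
wrist_force: [-1.4, 0.0, -2.6]
width: 0.0133
finger_force: 30.0
```

Run:
```python
from h import *
o=robot.get_obs();print(o["width"],o["finger_force"],o["wrist_force"],o["wrist_torque"])
plan(W(.02,.308,.188),2.507,g=240)
```

```text
0.01331403602091178 29.999422878026962 [-1.4415  0.0272 -2.582 ] [-0.1954  0.0955 -0.0123]
now out 50.4 al 308.9 z 179.5 yaw 2.505 t 26.2
[[240, [30.3, -1.1, -8.5], -0.14]]
```

Call:
carry_out([
  [240,[5.2,0,-2.7],0],
  [240,[5.4,0,-2.3],0],
  [240,[5.6,0,-1.7],0],
  [240,[5.7,0,-1.3],0],
  [240,[2.5,0,-0.3],0],
  [240,[0,0,0],0],
])

```text
time: 26.8
tool_pos: [0.5119, 0.0085, 0.1885]
ee_rot: [3.141, 0.003, 2.504]
wrist_force: [1.8, -2.9, -0.4]
width: 0.0129
finger_force: 30.0
```

Call:
carry_out([
  [240,[1.5,0,0],0],
  [240,[1.5,0,0],0],
  [240,[0,0,0],0],
])

```text
time: 27.1
tool_pos: [0.5097, 0.0102, 0.1889]
ee_rot: [3.14, 0.004, 2.504]
wrist_force: [1.0, -3.6, 6.4]
width: 0.0133
finger_force: 30.0
```

Run:
```python
from h import *
o=robot.get_obs();print(o["width"],o["finger_force"],o["wrist_force"],-n@o["wrist_force"][:2])
plan(W(.02,.308,.188),2.507,g=240)
```

```text
0.01327161271105297 29.995674267411232 [ 1.048  -3.5715  6.3767] -2.9551073996822472
now out 24.5 al 309.2 z 188.9 yaw 2.504 t 27.1
[[240, [4.5, -1.3, 0.9], -0.18]]
```

Call:
carry_out([
  [240,[1,0,-1],0],
  [240,[1,0,0],0],
  [240,[0,0,0],0],
])

```text
time: 27.4
tool_pos: [0.5078, 0.0116, 0.1892]
ee_rot: [3.141, 0.002, 2.504]
wrist_force: [1.6, -4.3, 8.6]
width: 0.0133
finger_force: 30.0
```

Call:
carry_out([
  [240,[1,0,0],0],
  [240,[1,0,0],0],
  [240,[0,0,0],0],
])

```text
time: 27.7
tool_pos: [0.5062, 0.0128, 0.1893]
ee_rot: [3.141, 0.002, 2.504]
wrist_force: [1.1, -4.7, 6.5]
width: 0.013
finger_force: 30.0
```

Run:
```python
from h import *
o=robot.get_obs();print(o["width"],o["finger_force"],o["wrist_force"],n@o["wrist_force"][:2],o["wrist_torque"])
plan(W(.02,.308,.188),2.507,g=240)
```

```text
0.01299382274083959 29.996453672647476 [ 1.0556 -4.6839  6.4592] 3.6181987357106067 [-0.861  -0.4545 -0.0303]
now out 20.2 al 309.3 z 189.3 yaw 2.504 t 27.7
[[240, [0.1, -1.3, 1.3], -0.17]]
```

Call:
carry_out([
  [240,[1,0,0],0],
  [240,[1,0,0],0],
  [240,[0,0,0],0],
])

```text
time: 28.0
tool_pos: [0.5042, 0.0143, 0.1895]
ee_rot: [3.141, 0.001, 2.504]
wrist_force: [0.1, -4.2, 6.9]
width: 0.0131
finger_force: 30.0
```

Call:
carry_out([
  [240,[1,0,0],0],
  [240,[1,0,0],0],
  [240,[0,0,0],0],
])

```text
time: 28.3
tool_pos: [0.5025, 0.0156, 0.1895]
ee_rot: [3.141, 0.001, 2.504]
wrist_force: [0.0, -3.7, 6.6]
width: 0.0129
finger_force: 30.4
```

Call:
carry_out([
  [240,[1,0,0],0],
  [240,[0.5,0,0],0],
  [240,[0,0,0],0],
])

```text
time: 28.6
tool_pos: [0.5015, 0.0163, 0.1895]
ee_rot: [3.141, 0.002, 2.504]
wrist_force: [0.7, -4.5, 6.8]
width: 0.0127
finger_force: 30.1
```

Run:
```python
from h import *
o=robot.get_obs();print(o["width"],o["finger_force"],o["wrist_force"],n@o["wrist_force"][:2])
plan(W(.02,.308,.188),2.507,g=240)
c=robot.get_calibration("wrist");im=robot.snapshot("wrist");cv2.imwrite("pics/w10.png",im);g=cv2.cvtColor(im,cv2.COLOR_BGR2GRAY).astype(int)
print(g[200:310:2,320].tolist())
for o_ in (.013,.016,.020,.024): print(o_,np.round(proj(c,W(o_,.308,.2275)),1))
print("face",np.round(proj(c,W(0,.308,.246)),1))
```

```text
0.012749795065784844 30.067393167773844 [ 0.6703 -4.4865  6.7762] 3.1906510385350915
now out 14.3 al 309.3 z 189.5 yaw 2.504 t 28.6
[[240, [-5.7, -1.3, 1.5], -0.16]]
[88, 89, 86, 87, 86, 84, 85, 86, 84, 86, 84, 84, 85, 87, 85, 86, 87, 86, 84, 84, 84, 84, 87, 85, 86, 85, 86, 87, 105, 117, 116, 115, 115, 116, 115, 117, 115, 115, 113, 115, 117, 114, 111, 80, 79, 79, 79, 77, 77, 78, 78, 92, 97, 97, 96]
0.013 [319.4 298.5]
0.016 [319.4 303.7]
0.02 [319.4 310.5]
0.024 [319.5 317.3]
face [319.2 291.3]
```

Run:
```python
from h import *
g=cv2.cvtColor(cv2.imread("pics/w10.png"),cv2.COLOR_BGR2GRAY).astype(int)
for u in (314,320,326): print(u,g[282:345,u].tolist())
for v in (292,305,312,320): print(v,g[v,280:362:2].tolist())
```

```text
314 [115, 114, 111, 98, 80, 80, 83, 80, 82, 81, 81, 81, 78, 78, 81, 77, 81, 79, 80, 83, 90, 93, 94, 95, 94, 93, 96, 95, 96, 95, 93, 94, 94, 96, 96, 94, 95, 94, 93, 93, 88, 136, 181, 195, 195, 195, 196, 195, 195, 194, 194, 194, 196, 196, 194, 195, 194, 195, 196, 195, 196, 195, 194]
320 [114, 114, 111, 95, 80, 80, 79, 79, 79, 81, 79, 78, 77, 75, 77, 78, 78, 77, 78, 84, 92, 99, 97, 97, 97, 97, 96, 98, 98, 96, 97, 98, 99, 97, 97, 97, 96, 96, 96, 98, 93, 137, 182, 195, 195, 196, 195, 196, 195, 194, 193, 194, 195, 195, 196, 195, 194, 195, 195, 196, 176, 132, 108]
326 [115, 115, 112, 96, 80, 81, 78, 79, 80, 81, 80, 80, 79, 79, 78, 78, 78, 78, 76, 83, 91, 96, 95, 96, 97, 94, 96, 96, 93, 95, 93, 96, 94, 96, 95, 94, 94, 93, 94, 92, 91, 134, 181, 195, 195, 196, 195, 195, 195, 195, 194, 195, 194, 195, 195, 194, 194, 176, 125, 109, 65, 39, 36]
292 [191, 87, 83, 84, 86, 83, 82, 83, 83, 82, 83, 79, 45, 43, 47, 80, 82, 81, 80, 78, 79, 78, 80, 80, 79, 75, 45, 41, 65, 81, 83, 80, 84, 83, 83, 82, 83, 82, 82, 133, 196]
305 [84, 84, 85, 84, 83, 82, 84, 83, 83, 82, 82, 48, 46, 44, 91, 94, 96, 95, 95, 96, 97, 96, 96, 96, 93, 94, 44, 42, 45, 81, 80, 82, 83, 82, 81, 81, 80, 82, 80, 84, 84]
312 [86, 84, 83, 83, 85, 84, 85, 85, 84, 82, 81, 44, 46, 44, 94, 94, 94, 93, 94, 94, 97, 94, 94, 93, 94, 90, 44, 44, 42, 62, 79, 81, 82, 84, 82, 79, 81, 80, 81, 83, 84]
320 [85, 83, 83, 83, 82, 81, 84, 83, 82, 82, 66, 46, 44, 45, 92, 97, 95, 93, 91, 94, 96, 93, 93, 94, 95, 90, 108, 44, 44, 44, 85, 83, 81, 82, 80, 83, 81, 83, 84, 84, 81]
```

The arm's end sits about 7–9 mm out from home: its outer edge is at row 323, and the fingers slipped along it. I'll release it, come round in front with closed fingers and push it home.

Call:
carry_out([
  [195,[0,0,0],0],
  [195,[0,0,0],0],
  [195,[0,-1,-20],0],
  [195,[0,0,-20],0],
  [255,[-25,0,0],0],
  [255,[-25,0,0],0],
  [255,[0,0,0],0],
  [255,[0,0,0],0],
])

```text
time: 29.45
tool_pos: [0.54, -0.0135, 0.2264]
ee_rot: [-3.141, -0.004, 2.504]
wrist_force: [0.5, 1.2, 0.8]
width: 0.0004
finger_force: 0.0
```

Call:
carry_out([
  [255,[0,0,20],0],
  [255,[0,0,15],0],
  [255,[0,0,11],0],
  [255,[8,0,0],0],
  [255,[0,0,0],0],
  [255,[0,0,0],0],
])

```text
time: 30.05
tool_pos: [0.5346, -0.0093, 0.1831]
ee_rot: [3.141, 0.002, 2.505]
wrist_force: [0.9, 0.3, 0.1]
width: 0.0006
finger_force: 0.0
```

Run:
```python
from h import *
o=robot.get_obs();print(o["width"],o["wrist_force"])
plan(W(.034,.308,.18),2.507,g=255)
c=robot.get_calibration("wrist");im=robot.snapshot("wrist");g=cv2.cvtColor(im,cv2.COLOR_BGR2GRAY).astype(int)
for u in (314,326): print(u,g[180:300,u].tolist())
print([np.round(proj(c,W(o_,.308,.2265))[1],1) for o_ in (.016,.020,.024,.028,.032)],"face",np.round(proj(c,W(0,.308,.246)),1))
```

```text
0.0005801486452542851 [0.8892 0.2813 0.0979]
now out 56.1 al 308.3 z 183.1 yaw 2.505 t 30.1
[[255, [22.1, -0.4, 3.1], -0.14]]
314 [105, 105, 105, 102, 104, 104, 102, 105, 103, 104, 103, 104, 105, 104, 104, 105, 96, 70, 46, 42, 43, 47, 44, 46, 45, 42, 44, 45, 42, 59, 74, 75, 74, 73, 74, 71, 75, 75, 74, 74, 79, 76, 72, 77, 77, 74, 74, 74, 72, 80, 88, 88, 90, 89, 87, 89, 89, 88, 89, 89, 88, 88, 89, 90, 88, 89, 91, 87, 87, 88, 88, 88, 89, 91, 85, 123, 166, 177, 177, 178, 177, 178, 178, 178, 177, 178, 178, 161, 113, 82, 80, 80, 80, 79, 79, 78, 80, 78, 80, 81, 80, 78, 78, 79, 78, 79, 80, 78, 77, 76, 79, 79, 77, 76, 78, 77, 78, 77, 78, 77]
326 [103, 104, 104, 103, 102, 103, 102, 101, 104, 105, 104, 104, 103, 105, 104, 101, 94, 64, 47, 43, 42, 41, 43, 39, 43, 45, 43, 43, 43, 48, 60, 71, 73, 72, 72, 74, 75, 70, 70, 72, 72, 74, 73, 74, 73, 73, 72, 73, 76, 79, 84, 87, 87, 89, 88, 88, 89, 90, 88, 85, 87, 88, 85, 87, 88, 87, 89, 88, 89, 90, 90, 93, 86, 89, 88, 124, 164, 178, 179, 179, 178, 180, 177, 178, 176, 177, 178, 170, 136, 79, 80, 78, 77, 80, 80, 77, 79, 80, 76, 79, 80, 80, 79, 79, 76, 79, 76, 77, 80, 77, 80, 79, 75, 77, 77, 74, 76, 76, 75, 75]
[np.float64(229.6), np.float64(237.6), np.float64(245.6), np.float64(253.4), np.float64(261.2)] face [321.2 204.3]
```

The arm's outer edge is at row 255, about 29 mm out, and the finger tips are in front of it at row 267. I'll push inward in small steps.

Call:
carry_out([
  [255,[6,0,2],0],
  [255,[4,0,0],0],
  [255,[2,0,0],0],
  [255,[2,0,0],0],
  [255,[0,0,0],0],
])

```text
time: 30.6
tool_pos: [0.5231, -0.0011, 0.1801]
ee_rot: [3.142, 0.0, 2.504]
wrist_force: [0.3, 0.8, 0.3]
width: 0.0003
finger_force: 0.0
```

Call:
carry_out([
  [255,[1.5,0,0],0],
  [255,[1.5,0,0],0],
  [255,[0,0,0],0],
])

```text
time: 30.9
tool_pos: [0.5206, 0.0007, 0.18]
ee_rot: [-3.142, -0.0, 2.504]
wrist_force: [0.1, 0.7, -0.5]
width: 0.0006
finger_force: 0.0
```

Call:
carry_out([
  [255,[1.5,0,0],0],
  [255,[1.5,0,0],0],
  [255,[0,0,0],0],
])

```text
time: 31.2
tool_pos: [0.5182, 0.0025, 0.1799]
ee_rot: [-3.141, -0.0, 2.504]
wrist_force: [-0.6, -0.7, 0.6]
width: 0.0007
finger_force: 0.0
```

Call:
carry_out([
  [255,[1,0,0],0],
  [255,[1,0,0],0],
  [255,[0,0,0],0],
])

```text
time: 31.5
tool_pos: [0.5167, 0.0036, 0.18]
ee_rot: [-3.142, 0.0, 2.504]
wrist_force: [-0.4, 0.2, 0.4]
width: 0.0006
finger_force: 0.0
```

Call:
carry_out([
  [255,[1,0,0],0],
  [255,[1,0,0],0],
  [255,[0,0,0],0],
])

```text
time: 31.8
tool_pos: [0.5151, 0.0048, 0.18]
ee_rot: [-3.142, 0.0, 2.504]
wrist_force: [-0.8, 0.6, -0.3]
width: 0.0005
finger_force: 0.0
```

Call:
carry_out([
  [255,[1,0,0],0],
  [255,[1,0,0],0],
  [255,[0,0,0],0],
])

```text
time: 32.1
tool_pos: [0.5145, 0.0053, 0.18]
ee_rot: [3.141, 0.003, 2.504]
wrist_force: [3.5, -3.0, -1.3]
width: 0.0005
finger_force: 2.2
```

Call:
carry_out([
  [255,[1,0,0],0],
  [255,[1,0,0],0],
  [255,[0,0,0],0],
])

```text
time: 32.4
tool_pos: [0.5143, 0.0054, 0.1801]
ee_rot: [3.141, 0.006, 2.503]
wrist_force: [8.5, -4.9, -3.6]
width: 0.0005
finger_force: 4.4
```

Call:
carry_out([
  [255,[1,0,0],0],
  [255,[1,0,0],0],
  [255,[0,0,0],0],
])

```text
time: 32.7
tool_pos: [0.5142, 0.0054, 0.1801]
ee_rot: [3.141, 0.01, 2.502]
wrist_force: [11.8, -6.4, -5.3]
width: 0.0007
finger_force: 6.6
```

Run:
```python
from h import *
o=robot.get_obs();print(o["wrist_force"],n@o["wrist_force"][:2])
plan(W(.034,.308,.18),2.507,g=255)
c=robot.get_calibration("wrist");im=robot.snapshot("wrist");g=cv2.cvtColor(im,cv2.COLOR_BGR2GRAY).astype(int)
for u in (314,326): print(u,g[225:310,u].tolist())
print([np.round(proj(c,W(o_,.308,.2265))[1],1) for o_ in (.016,.020,.024,.028,.032)],"face",np.round(proj(c,W(0,.308,.246)),1))
```

```text
[11.7578 -6.4185 -5.2929] 13.279308043695686
now out 31.0 al 308.1 z 180.1 yaw 2.502 t 32.7
[[255, [-3.1, -0.0, 0.1], -0.28]]
314 [85, 94, 108, 113, 114, 114, 111, 110, 112, 113, 115, 112, 110, 113, 111, 113, 112, 113, 113, 115, 115, 113, 112, 112, 113, 115, 117, 113, 115, 113, 114, 113, 116, 116, 105, 90, 94, 95, 97, 96, 95, 98, 96, 96, 95, 97, 94, 99, 96, 96, 98, 100, 96, 97, 100, 99, 97, 98, 100, 94, 90, 84, 83, 82, 83, 83, 85, 84, 82, 84, 83, 83, 84, 82, 84, 83, 83, 80, 83, 84, 82, 82, 82, 82, 81]
326 [85, 96, 109, 113, 113, 114, 116, 115, 114, 112, 114, 114, 114, 113, 115, 112, 113, 114, 115, 113, 113, 114, 114, 111, 111, 112, 112, 112, 114, 115, 116, 116, 114, 114, 107, 92, 94, 95, 95, 97, 96, 98, 95, 98, 97, 95, 94, 95, 96, 96, 100, 99, 100, 100, 98, 101, 98, 96, 96, 94, 87, 84, 82, 84, 82, 82, 82, 82, 82, 83, 84, 83, 81, 81, 82, 80, 82, 82, 83, 85, 80, 83, 81, 82, 82]
[np.float64(281.8), np.float64(289.3), np.float64(296.7), np.float64(304.0), np.float64(311.1)] face [321.8 266.4]
```

The arm now stops hard at 13 N, with its outer edge about 24 mm out, which is the folded position. I'll back off and check that it stays.

Call:
carry_out([
  [255,[-5,0,0],0],
  [255,[-15,0,0],0],
  [255,[-25,0,0],0],
  [255,[0,0,0],0],
  [255,[0,0,0],0],
  [255,[0,0,0],0],
])

```text
time: 33.35
tool_pos: [0.546, -0.0181, 0.1799]
ee_rot: [-3.141, -0.001, 2.504]
wrist_force: [0.8, 0.9, -0.3]
width: 0.0008
finger_force: 0.0
```

Run:
```python
from h import *
o=robot.get_obs();print(o["wrist_force"],n@o["wrist_force"][:2])
plan(W(.08,.308,.3),2.507,g=255)
c=robot.get_calibration("wrist");im=robot.snapshot("wrist");cv2.imwrite("pics/w12.png",im);g=cv2.cvtColor(im,cv2.COLOR_BGR2GRAY).astype(int)
for u in (314,326): print(u,g[160:260,u].tolist())
print([np.round(proj(c,W(o_,.308,.2265))[1],1) for o_ in (.016,.020,.024,.028,.032)],"face",np.round(proj(c,W(0,.308,.246)),1))
```

```text
[ 0.7803  0.8589 -0.3442] 0.12242124550193445
now out 70.5 al 307.9 z 179.9 yaw 2.504 t 33.4
[[255, [-3.2, 0.1, -40.0], -0.05], [255, [-3.2, 0.1, -40.0], -0.05], [255, [-3.2, 0.1, -40.0], -0.05]]
314 [93, 88, 87, 81, 69, 51, 47, 44, 45, 43, 45, 46, 44, 46, 45, 46, 58, 69, 78, 84, 84, 87, 87, 85, 84, 83, 86, 87, 82, 85, 86, 85, 87, 85, 85, 84, 85, 85, 85, 84, 86, 86, 86, 85, 87, 86, 84, 80, 80, 85, 78, 54, 48, 48, 51, 50, 50, 51, 58, 84, 141, 171, 172, 173, 172, 172, 173, 171, 171, 172, 172, 173, 173, 172, 172, 173, 173, 171, 174, 172, 171, 172, 172, 173, 173, 173, 172, 174, 173, 173, 172, 173, 173, 172, 173, 173, 173, 173, 173, 173]
326 [94, 91, 84, 80, 69, 53, 43, 46, 46, 43, 41, 44, 43, 43, 43, 47, 56, 69, 77, 83, 86, 85, 86, 84, 87, 85, 85, 83, 85, 85, 85, 84, 85, 86, 84, 86, 88, 88, 84, 88, 86, 86, 84, 85, 86, 85, 84, 79, 77, 83, 80, 57, 51, 48, 51, 52, 51, 52, 52, 66, 136, 173, 172, 174, 173, 173, 174, 174, 172, 173, 173, 174, 172, 171, 171, 172, 173, 173, 173, 172, 171, 172, 174, 172, 173, 172, 173, 174, 174, 175, 172, 172, 173, 172, 172, 172, 172, 173, 174, 173]
[np.float64(200.7), np.float64(209.3), np.float64(217.9), np.float64(226.3), np.float64(234.5)] face [321.9 168.8]
```

Hook_a's arm stayed folded: its edge is 21.5 mm from the panel's edge, the same as measured on hook_b when it was folded. I'll retreat and hand in.

Call:
carry_out([
  [255,[-3,0,-40],0],
  [255,[-3,0,-40],0],
  [255,[0,0,-40],0],
  [255,[0,0,0],0],
  [255,[0,0,0],0],
  [255,[0,0,0],0],
])

```text
time: 34.0
tool_pos: [0.5506, -0.0216, 0.2985]
ee_rot: [-3.14, -0.002, 2.505]
wrist_force: [-1.0, -0.2, -0.5]
width: 0.0003
finger_force: 0.0
```

Run:
```python
from bench import robot
print(robot.get_obs()["wrist_force"]);print(robot.close_job())
```

```text
[-0.96631809 -0.24214475 -0.53487226]
the job is handed in; nothing more can be done
None
```

I handed the job in at about 34 s, with no verdict returned: hook_b is folded down on its stop with the plate hanging on it, and the emptied hook_a is folded up; its arm stayed put when I backed off.

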